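# Sort tagged filter modules and log the pass carrier with the reader pen

### The job

Set every filter module on the bench down flat in a nest: those with a green tag in the green pass carrier, those with a red tag in the red reject carrier, one to a nest. When all are sorted, log the batch: take the reader pen from its stand and draw its tip slowly (about 3 cm a second) and lightly along the black seam of the pass carrier, touching only along the seam, from the yellow dot round the corner to the blue dot, then hang the pen back upright in its stand. Leave the other things where they are; if a module gets knocked out of place, put it back in a nest of its carrier before you finish.

Things in the scene. Friction and masses are not known exactly. Their poses are not given: they have to be found in the camera images.
- green_module0: Filter module with green tag, for the green pass carrier; may be absent. Black block 62 x 42 (x by y) x 40 mm high, on top a dark lens ring (34 mm across, to 46 mm high, at x = -11) and a green tag 16 x 34 mm at x = +20. 160 g +-20 %. Origin: underside centre, z up. Starts upright, x axis within 0.25 rad of world x. Grip across its y, TCP some 33 mm above its underside.
- green_module1: Filter module with green tag, for the green pass carrier; may be absent. Black block 62 x 42 (x by y) x 40 mm high, on top a dark lens ring (34 mm across, to 46 mm high, at x = -11) and a green tag 16 x 34 mm at x = +20. 160 g +-20 %. Origin: underside centre, z up. Starts upright, x axis within 0.25 rad of world x. Grip across its y, TCP some 33 mm above its underside.
- green_module2: Filter module with green tag, for the green pass carrier; may be absent. Black block 62 x 42 (x by y) x 40 mm high, on top a dark lens ring (34 mm across, to 46 mm high, at x = -11) and a green tag 16 x 34 mm at x = +20. 160 g +-20 %. Origin: underside centre, z up. Starts upright, x axis within 0.25 rad of world x. Grip across its y, TCP some 33 mm above its underside.
- red_module0: Filter module with red tag, for the red reject carrier; may be absent. Black block 62 x 42 (x by y) x 40 mm high, on top a dark lens ring (34 mm across, to 46 mm high, at x = -11) and a red tag 16 x 34 mm at x = +20. 160 g +-20 %. Origin: underside centre, z up. Starts upright, x axis within 0.25 rad of world x. Grip across its y, TCP some 33 mm above its underside.
- red_module1: Filter module with red tag, for the red reject carrier; may be absent. Black block 62 x 42 (x by y) x 40 mm high, on top a dark lens ring (34 mm across, to 46 mm high, at x = -11) and a red tag 16 x 34 mm at x = +20. 160 g +-20 %. Origin: underside centre, z up. Starts upright, x axis within 0.25 rad of world x. Grip across its y, TCP some 33 mm above its underside.
- red_module2: Filter module with red tag, for the red reject carrier; may be absent. Black block 62 x 42 (x by y) x 40 mm high, on top a dark lens ring (34 mm across, to 46 mm high, at x = -11) and a red tag 16 x 34 mm at x = +20. 160 g +-20 %. Origin: underside centre, z up. Starts upright, x axis within 0.25 rad of world x. Grip across its y, TCP some 33 mm above its underside.
- pass_carrier: Pass carrier: grey tray, GREEN nest floors and rim, fixed, 264 x 96 x 16 mm high, x axis within 0.12 rad of world x. Origin: underside centre. 3 nests 72 x 52 mm (x by y) at x = -58, 18, 94, y = -19 mm, floor at z = 6, open top at z = 16; a module lies in lengthwise, either way round, 5 mm play a side. Black seam 4 mm wide on its flat ledge (z = 16): L-shaped through points seam0 to seam6.
- reject_carrier: Reject carrier: grey tray, RED nest floors and rim, no seam, on the other side from the pass carrier, fixed, 264 x 96 x 16 mm high, x axis within 0.12 rad of world x. Origin: underside centre. 3 nests 72 x 52 mm (x by y) at x = -58, 18, 94, y = -19 mm, floor at z = 6, open top at z = 16; a module lies in lengthwise, either way round, 5 mm play a side.
- seam0 (a point): Point of the black seam, on the top surface of the pass carrier's ledge (ledge 36 to 41 mm wide): the yellow start dot. In the carrier's frame: (-114, -35, 16) mm. The seam is straight from seam0 to seam2 and from seam2 to seam6.
- seam1 (a point): Point of the black seam, on the top surface of the pass carrier's ledge (ledge 36 to 41 mm wide): 33 mm after the start. In the carrier's frame: (-114, -2, 16) mm. The seam is straight from seam0 to seam2 and from seam2 to seam6.
- seam2 (a point): Point of the black seam, on the top surface of the pass carrier's ledge (ledge 36 to 41 mm wide): the corner of the L, 65 mm after the start. In the carrier's frame: (-114, 30, 16) mm. The seam is straight from seam0 to seam2 and from seam2 to seam6.
- seam3 (a point): Point of the black seam, on the top surface of the pass carrier's ledge (ledge 36 to 41 mm wide): 44 mm after the corner. In the carrier's frame: (-70, 30, 16) mm. The seam is straight from seam0 to seam2 and from seam2 to seam6.
- seam4 (a point): Point of the black seam, on the top surface of the pass carrier's ledge (ledge 36 to 41 mm wide): 88 mm after the corner. In the carrier's frame: (-26, 30, 16) mm. The seam is straight from seam0 to seam2 and from seam2 to seam6.
- seam5 (a point): Point of the black seam, on the top surface of the pass carrier's ledge (ledge 36 to 41 mm wide): 132 mm after the corner. In the carrier's frame: (18, 30, 16) mm. The seam is straight from seam0 to seam2 and from seam2 to seam6.
- seam6 (a point): Point of the black seam, on the top surface of the pass carrier's ledge (ledge 36 to 41 mm wide): the blue end dot, 176 mm after the corner. In the carrier's frame: (62, 30, 16) mm. The seam is straight from seam0 to seam2 and from seam2 to seam6.
- pen: Reader pen (stylus), 148 mm, 120 g, upright in its stand. Origin: its tip; z up along the pen. From the tip: polished steel shank 14 mm across, 70 mm long (tapered to 4 mm over the last 16 mm); orange flange 44 mm across, z = 70 to 78 mm; orange square grip 24 x 24 mm, flats across its x and y, z = 78 to 148 mm. Grip the flats from above, TCP at z = 120 mm or so.
- stand: Pen stand: fixed aluminium block 56 x 56 x 75 mm high between the modules, with an upright square hole 26 x 26 mm right through. Origin: underside centre. The pen hangs in it, flange flat on the top, tip 5 mm above the bench, 6 mm play around the shank.
- lens_cap: Bystander: black lens cap, disc 50 mm across, 14 mm high, on the bench near the robot between the modules. Origin: centre of its underside. Leave it where it is.
- loupe: Bystander: steel loupe, upright cylinder 38 mm across, 30 mm high, on the far side between the modules. Origin: centre of its underside. Leave it where it is.
- tumbler: Bystander: green tumbler, 72 mm across, 170 mm high, at the far left. Origin: centre of its underside. Leave it where it is.
- gem_box: Bystander: black gem box 90 x 120 x 30 mm, on the right. Origin: centre of its underside. Leave it where it is.
Things that resemble listed ones, but are neither listed nor needed, are in the scene too. Leave any pink or purple look-alike of the red_module1 alone.

How it is judged:
On the way, in this order (a step that is already met when the one before it is completed fails the run):
1. every module present is seated in a nest of its own colour's carrier ((x of green_module0 in the frame of pass_carrier between -0.067 and -0.049 m or x of green_module0 in the frame of pass_carrier between 0.009 and 0.027 m or x of green_module0 in the frame of pass_carrier between 0.085 and 0.103 m) and y of green_module0 in the frame of pass_carrier between -0.028 and -0.01 m and z of each of green_module0, green_module1, green_module2 in the frame of pass_carrier below 0.011 m and angle between each of green_module0, green_module1, green_module2, red_module0, red_module1, red_module2's own z axis and vertical below 0.1 rad and (x of green_module1 in the frame of pass_carrier between -0.067 and -0.049 m or x of green_module1 in the frame of pass_carrier between 0.009 and 0.027 m or x of green_module1 in the frame of pass_carrier between 0.085 and 0.103 m) and y of green_module1 in the frame of pass_carrier between -0.028 and -0.01 m and (x of green_module2 in the frame of pass_carrier between -0.067 and -0.049 m or x of green_module2 in the frame of pass_carrier between 0.009 and 0.027 m or x of green_module2 in the frame of pass_carrier between 0.085 and 0.103 m) and y of green_module2 in the frame of pass_carrier between -0.028 and -0.01 m and (x of red_module0 in the frame of reject_carrier between -0.067 and -0.049 m or x of red_module0 in the frame of reject_carrier between 0.009 and 0.027 m or x of red_module0 in the frame of reject_carrier between 0.085 and 0.103 m) and y of red_module0 in the frame of reject_carrier between -0.028 and -0.01 m and z of each of red_module0, red_module1, red_module2 in the frame of reject_carrier below 0.011 m and (x of red_module1 in the frame of reject_carrier between -0.067 and -0.049 m or x of red_module1 in the frame of reject_carrier between 0.009 and 0.027 m or x of red_module1 in the frame of reject_carrier between 0.085 and 0.103 m) and y of red_module1 in the frame of reject_carrier between -0.028 and -0.01 m and (x of red_module2 in the frame of reject_carrier between -0.067 and -0.049 m or x of red_module2 in the frame of reject_carrier between 0.009 and 0.027 m or x of red_module2 in the frame of reject_carrier between 0.085 and 0.103 m) and y of red_module2 in the frame of reject_carrier between -0.028 and -0.01 m), for 0.2 s.
2. pen tip on the seam at yellow start dot (seam0): within 7 mm sideways and no more than 3 mm above the ledge (horizontal distance between pen and seam0 below 0.007 m and z of pen in the frame of pass_carrier between 0.008 and 0.019 m).
3. pen tip on the seam at seam1: within 7 mm sideways and no more than 3 mm above the ledge (horizontal distance between pen and seam1 below 0.007 m and z of pen in the frame of pass_carrier between 0.008 and 0.019 m).
4. pen tip on the seam at the corner (seam2): within 7 mm sideways and no more than 3 mm above the ledge (horizontal distance between pen and seam2 below 0.007 m and z of pen in the frame of pass_carrier between 0.008 and 0.019 m).
5. pen tip on the seam at seam3: within 7 mm sideways and no more than 3 mm above the ledge (horizontal distance between pen and seam3 below 0.007 m and z of pen in the frame of pass_carrier between 0.008 and 0.019 m).
6. pen tip on the seam at seam4: within 7 mm sideways and no more than 3 mm above the ledge (horizontal distance between pen and seam4 below 0.007 m and z of pen in the frame of pass_carrier between 0.008 and 0.019 m).
7. pen tip on the seam at seam5: within 7 mm sideways and no more than 3 mm above the ledge (horizontal distance between pen and seam5 below 0.007 m and z of pen in the frame of pass_carrier between 0.008 and 0.019 m).
8. pen tip on the seam at blue end dot (seam6): within 7 mm sideways and no more than 3 mm above the ledge (horizontal distance between pen and seam6 below 0.007 m and z of pen in the frame of pass_carrier between 0.008 and 0.019 m).
At the end, for the whole second after the job is handed in: Each module present rests in a nest of its colour (within 9 mm of the nest centre each way, under 5 mm above its floor, tilt under 0.1 rad); the pen hangs in its stand, tilt under 0.08 rad, tip within 12 mm of the stand's axis and under 10 mm above the bench; all at rest (all of step 1 and linear speed of each of green_module0, red_module0, green_module1, red_module1, green_module2, red_module2, pen below 0.02 m/s and horizontal distance between pen and stand below 0.012 m and height (world z) of pen below 0.01 m and angle between pen's own z axis and vertical below 0.08 rad); the robot touches nothing.
It fails at once if the pen moves faster than 0.12 m/s with its tip down on the pass carrier (z of pen in the frame of pass_carrier between 0 and 0.019 m and x of pen in the frame of pass_carrier between -0.132 and 0.132 m and y of pen in the frame of pass_carrier between -0.048 and 0.048 m and linear speed of pen above 0.12 m/s).
It fails at once if the pen tip is down on the pass carrier more than 12 mm away from the seam (z of pen in the frame of pass_carrier between 0 and 0.019 m and x of pen in the frame of pass_carrier between -0.132 and 0.132 m and y of pen in the frame of pass_carrier between -0.048 and 0.048 m and not (y of pen in the frame of pass_carrier between 0.018 and 0.042 m or x of pen in the frame of pass_carrier between -0.126 and -0.102 m)).
It fails at once if the pen is pressed on the pass carrier with more than 40 N (contact force between pen and pass_carrier above 40 N).
It fails at once if a bystander is moved more than 40 mm (distance of any of lens_cap, loupe, tumbler, gem_box from where it was at the start of the episode above 0.04 m).
Of green_module0, red_module0, green_module1, red_module1, green_module2, red_module2 only 4 to 6 are there at a start; the rules pass over those that are not, and their reading is None.
At some moment in a run one of green_module0, red_module0, green_module1, red_module1, green_module2, red_module2 may be knocked a few centimetres aside while the robot is not near it.
It also fails if it takes over 210 s, if anything falls off the work surface, if the arm or the gripper's body presses on something with over 40 N, if the wrist force passes 120 N, or if a joint passes its speed limit or range.

### The arm

A 7-joint arm with a two-finger parallel gripper is mounted at the origin on the work surface. World frame = base frame: x ahead of the robot, y to its left, z up, the work surface at z = 0. Lengths are in m, angles in rad, forces in N, time in s.
With the tool pointing down it reaches from about 0.425 to 0.925 m from the base axis. Payload 6.8 kg.
Tool frame: the origin (TCP) lies between the finger pads, 19 mm behind the fingertips; this is the grasp point; x points along the fingers, y is the direction in which the jaws open and shut, and the axes are right-handed (so a half turn about x gives the same grasp; the last joint's range is limited). The gripper opens to 85 mm and grips with 20 to 120 N. Pads are 22 mm wide; open, the fingers measure 114 mm over their backs; the gripper's body (76 mm by 85 mm) begins 54 mm behind the grasp point. The pads swing forward as they close: fully open they stand 13 mm farther back than shut.
Start: joints at [1.129, 0.477, 0.022, 1.555, -0.011, 1.109, -0.083], TCP at [0.221, -0.638, 0.25] pointing down, gripper open.
Joint ranges: [-2.96, 2.96], [-0.34, 2.1], [-1.41, 1.46], [0.24, 2.44], [-1.37, 4.51], [0.17, 1.92], [-2.96, 2.96]. Speed limits (rad/s): [2.39, 2.39, 3.14, 3.14, 3.14, 3.14, 3.14].

### API

Orientations are given as a rotation vector (axis times angle).
In Python, from bench import r, grab_frame, search_frame, cut_out, pinpoint gives the robot as it stands. The module is installed in compiled form; this text tells all that it offers.
- The arm moves only by the tool apply_moves, never from a script. Its argument "commands" is a list of rows, each a list of 7 numbers: the finger opening in mm, from 0 to 85.4, then the shift along the tool's x, y, z in mm, then the turn, a rotation vector about the tool's x, y, z in rad. A call has 1 to 20 rows; each row is the pose to reach, as a shift and turn from the pose commanded when the call began, along the tool's axes at that moment; what a row does not reach only later rows make up. A row lasts 1/10 s, in which the tool goes at most 50 mm and 8.59 degrees, less where a joint would pass 70% of its speed; a pose out of reach is approached as far as the arm can. A call with a gripper value outside its range is refused whole. The fingers move at their own pace and stop on an object; "force" is the grip in N (left out, the last holds). Time passes only in rows, so rows that repeat a pose let the fingers close. It gives the time, the measured TCP pose, the force and the opening at its end, in the units of the state.
- r.get_obs(): the state, without advancing time (a new reading comes with each control period).
- grab_frame(name): name is "scene" or "top"; returns a dict with "pixels" (384x512x3 uint8, red, green, blue), "mtx" (3x3 intrinsics, pixels), "position" and "rotation" of the camera in the world. Camera axes: x right, y down, z forward; pixel columns grow to the right and rows downward; lengths in m; the calibration is good to about 2 mm. A picture is of the moment at which its call begins. There is no depth.
- r.hand_in(): hands the job in, once; it reports no verdict.
Trained networks look in the newest picture that a camera, given by its name, has taken for a name from the list of things; names that differ only in an ending like _2 or _b are one class to them, and where a whole thing is asked for, a point or a joint stands for the part that bears it (a point fixed in the world has none). Each returns a list of dicts, best first, with "confidence" (0 to 1); they miss things now and then, are a little off and sometimes report something else, mostly with a low value. They report only what shows in the picture. A call takes as long as a camera call. They do not tell look-alikes from the thing itself.
- search_frame(label, camera): "point" ([column, row] as shares, 0 to 1, of the picture: columns of its width, rows of its height, amid what is visible of it).
- cut_out(label, camera): "pixels" (384x512 bool, what is visible of it) and "point" ([column, row] as shares, 0 to 1, of the picture: columns of its width, rows of its height, amid what is visible of it).
- pinpoint(label, camera): "point" ([column, row] as shares, 0 to 1, of the picture: columns of its width, rows of its height: a listed point, or the origin of a listed thing).
The state is a dict: "clock": time; "joints": joint angles; "qvel": joint speeds; "tau": joint torques, N m; "tcp_pos": TCP position; "orientation": TCP orientation; "contact_force": force on the tool from outside, world axes, zero at the start; "moment": the same for the moment, N m; "grip_width": finger opening in m.
Only numpy, scipy, OpenCV 4.12 (cv2) and the standard library are available. Lean on these libraries where they do the work, as an engineer would, in place of code of your own. Each camera call takes 0.05 s, during which the arm holds its last target.

## Working session

There is one attempt and no reset: what is moved stays moved. The work goes in short steps, Python scripts to look and compute and a tool call to move; the robot and the scene stay as the last step left them, time stands still between calls to the robot, and variables do not carry over. Pictures are saved under pics/ and viewed, and the job is handed in when it is done.

Besides the shell and the picture viewer there is one more tool, called after "Emit:" as name(argument=value, ...) on one line, values as JSON. apply_moves: Moves the arm, as the interface text tells. Its arguments: {"type":"object","properties":{"commands":{"type":"array"},"force":{"type":"number"}},"required":["commands"]}

```bash
mkdir -p pics; ls; cat > h.py <<'E'
import numpy as np, cv2
from bench import r, grab_frame, search_frame, cut_out, pinpoint
from scipy.spatial.transform import Rotation as R
def snap(n,f):
    d=grab_frame(n); cv2.imwrite(f,d["pixels"][:,:,::-1]); return d
def ray(d,uv,z):
    K=np.array(d["mtx"]);Rm=np.array(d["rotation"]);
    if Rm.shape!=(3,3): Rm=R.from_rotvec(Rm).as_matrix()
    p=np.array(d["position"]); v=Rm@np.linalg.inv(K)@np.array([uv[0],uv[1],1.]); return p+v*(z-p[2])/v[2]
def px(pt): return np.array([pt[0]*512,pt[1]*384])
def proj(d,P):
    K=np.array(d["mtx"]);Rm=np.array(d["rotation"])
    if Rm.shape!=(3,3): Rm=R.from_rotvec(Rm).as_matrix()
    c=Rm.T@(np.array(P)-d["position"]); u=K@c; return u[:2]/u[2]
E
python3 - <<'E'
from h import *
a=snap("scene","pics/s0.png");b=snap("top","pics/t0.png")
for d in(a,b):print(d["mtx"],d["position"],d["rotation"])
o=r.get_obs();print(o)
E
```

```text
pics
[[356.59999384   0.         251.58555692]
 [  0.         356.59999384 190.41368541]
 [  0.           0.           1.        ]] [1.36736462 0.02341493 0.59809293] [-1.61943775 -1.61602069  0.88869633]
[[461.73361001   0.         258.57374605]
 [  0.         461.73361001 188.89064318]
 [  0.           0.           1.        ]] [0.38908866 0.00196663 1.59949215] [-2.15652851  2.20265752 -0.07528687]
{'clock': 0.1, 'joints': array([ 1.12888453,  0.47772789,  0.02236107,  1.5563528 , -0.01154896,
        1.10929998, -0.08312421]), 'qvel': array([-4.08002288e-05, -9.77916502e-04,  2.92728746e-04, -2.74504269e-03,
        6.74240272e-04, -3.41066480e-04, -7.14032210e-04]), 'tau': array([ 4.31162131e-03, -5.97762251e+01,  1.61355950e+00, -2.81956530e+01,
        1.27906716e-02,  5.02410752e-03,  4.70422617e-05]), 'tcp_pos': array([ 0.22098946, -0.63726477,  0.24911616]), 'orientation': array([ 2.04081953,  0.34551929, -2.04156495]), 'contact_force': array([-0.10474043, -0.56939543, -1.58135049]), 'moment': array([-0.04530708,  0.06138115,  0.05107216]), 'grip_width': 0.08490240584013993}
```

View pics/s0.png

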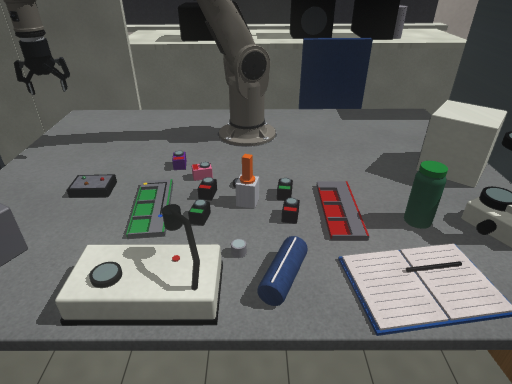

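View pics/t0.png

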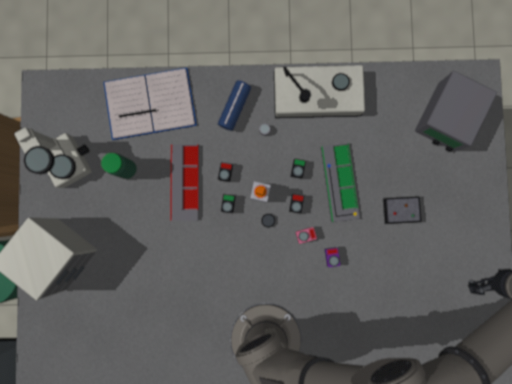

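The scene picture shows the pass carrier around (150,207) and the reject carrier around (340,208). There are four modules: two red at (207,188) and (291,209), two green at (200,211) and (285,187). A pink look-alike is at (203,170), a purple one at (179,160), and the pen is at (247,180). The top view agrees: modules at (226,172) red, (228,204) green, (298,168) green and (297,203) red.

```bash
python3 - <<'E'
from h import *
d=snap("top","pics/t1.png")
im=d["pixels"][:,:,::-1][125:275,155:375]; cv2.imwrite("pics/t1c.png",cv2.resize(im,None,fx=3.6,fy=3.6,interpolation=cv2.INTER_CUBIC))
Z=dict(green_module0=0,red_module0=0,pass_carrier=0,reject_carrier=0,seam0=.016,seam2=.016,seam4=.016,seam6=.016,pen=.005,stand=0,lens_cap=0,loupe=0)
for cam in("top","scene"):
  dd=d if cam=="top" else grab_frame("scene")
  for l,z in Z.items():
    for q in pinpoint(l,cam):
        u=px(q["point"]); print(cam,l,round(q["confidence"],2),u.round(1),ray(dd,u,z)[:2].round(4))
E
```

```text
top green_module0 0.75 [230.9 206.3] [0.452  0.1083]
top green_module0 0.73 [296.7 173. ] [ 0.563  -0.1227]
top red_module0 0.82 [225.1 173.7] [0.566  0.1268]
top red_module0 0.76 [331.  253.3] [ 0.2833 -0.2329]
top red_module0 0.64 [339.8 184.7] [ 0.5189 -0.2711]
top red_module0 0.61 [301.2 236.7] [ 0.3421 -0.1322]
top red_module0 0.53 [294.7 203.9] [ 0.4555 -0.1128]
top red_module0 0.32 [266.3 215.4] [ 0.4179 -0.0136]
top pass_carrier 0.96 [337.7 184.2] [ 0.5208 -0.2639]
top reject_carrier 0.58 [185.5 180.7] [0.5444 0.2651]
top seam0 0.93 [345.7 216.6] [ 0.4077 -0.2848]
top seam0 0.73 [329.1 165.1] [ 0.5863 -0.2339]
top seam0 0.69 [332.2 174.9] [ 0.552  -0.2433]
top seam0 0.57 [356.6 214.5] [ 0.4141 -0.3222]
top seam0 0.55 [336.9 214.1] [ 0.4169 -0.255 ]
top seam2 0.93 [345.7 216.6] [ 0.4077 -0.2848]
top seam2 0.73 [329.1 165.1] [ 0.5863 -0.2339]
top seam2 0.69 [332.2 174.9] [ 0.552  -0.2433]
top seam2 0.57 [356.6 214.5] [ 0.4141 -0.3222]
top seam2 0.55 [336.9 214.1] [ 0.4169 -0.255 ]
top seam4 0.93 [345.7 216.6] [ 0.4077 -0.2848]
top seam4 0.73 [329.1 165.1] [ 0.5863 -0.2339]
top 
[... 2030 characters left out ...]
.4075 -0.2857]
scene seam4 0.68 [164.3 191.5] [ 0.4653 -0.244 ]
scene seam4 0.64 [164.6 178.7] [ 0.3901 -0.2587]
scene seam4 0.58 [145.6 182.2] [ 0.411  -0.3141]
scene seam6 0.94 [161.9 206.5] [ 0.5436 -0.2346]
scene seam6 0.91 [162.9 199.6] [ 0.5088 -0.2391]
scene seam6 0.81 [160.8 217.4] [ 0.5945 -0.2267]
scene seam6 0.76 [154.9 181.6] [ 0.4075 -0.2857]
scene seam6 0.68 [164.3 191.5] [ 0.4653 -0.244 ]
scene seam6 0.64 [164.6 178.7] [ 0.3901 -0.2587]
scene seam6 0.58 [145.6 182.2] [ 0.411  -0.3141]
scene stand 0.87 [247.2 202. ] [0.4996 0.006 ]
scene lens_cap 0.5 [240.1 184. ] [ 0.3984 -0.0179]
scene loupe 0.73 [238.7 253.1] [ 0.7188 -0.0122]
scene loupe 0.53 [161.8 215.1] [ 0.5628 -0.2331]
```

```bash
python3 - <<'E'
from h import *
d=grab_frame("top")
for l in("green_module0","red_module0","pass_carrier","reject_carrier","pen","stand"):
    for q in cut_out(l,"top"):
        m=q["pixels"]; c=cv2.minAreaRect(np.argwhere(m)[:,::-1].astype(np.float32)); print(l,round(q["confidence"],2),px(q["point"]).round(1),m.sum(),c)
E
```

```text
green_module0 0.55 [299.9 168.2] 238 ((297.8648376464844, 167.81080627441406), (12.823122024536133, 19.070281982421875), 9.462321281433105)
green_module0 0.48 [229.1 205. ] 227 ((227.5, 203.0), (18.0, 13.0), 90.0)
red_module0 0.81 [301.2 235. ] 233 ((305.4461364746094, 234.46922302246094), (12.717339515686035, 18.681333541870117), 74.74488067626953)
red_module0 0.73 [295.6 205.1] 207 ((296.25, 203.25), (12.355317115783691, 17.65045166015625), 11.309932708740234)
red_module0 0.59 [227.4 169.7] 241 ((224.92001342773438, 171.4400177001953), (13.058638572692871, 18.60408592224121), 10.30484676361084)
red_module0 0.48 [330.2 255.3] 291 ((332.173095703125, 255.8654022216797), (20.592195510864258, 14.904828071594238), 78.69007110595703)
red_module0 0.21 [227.4 205.3] 264 ((227.9117889404297, 203.35293579101562), (14.55213737487793, 20.130456924438477), 14.03624439239502)
pass_carrier 0.88 [340.4 183.7] 2272 ((339.4100036621094, 181.87001037597656), (77.92316436767578, 30.54701042175293), 81.8698959350586)
pass_carrier 0.48 [399.2 207.8] 990 ((401.6146545410156, 209.49114990234375), (27.457345962524414, 37.19780349731445), 85.60128784179688)
reject_carrier 0.68 [186.1 180.3] 2252 ((184.0, 181.5), (77.0, 30.0), 90.0)
reject_carrier 0.68 [339.7 184.8] 2131 ((339.6778259277344, 181.6685791015625), (76.31707000732422, 28.86336898803711), 81.34745788574219)
pen 0.45 [257.7 192.1] 140 ((260.0, 191.0), (12.0, 12.0), 90.0)
stand 0.65 [253.4 194.9] 176 ((259.6039733886719, 190.92799377441406), (17.083560943603516, 18.96185874938965), 10.30484676361084)
```

View pics/t1c.png

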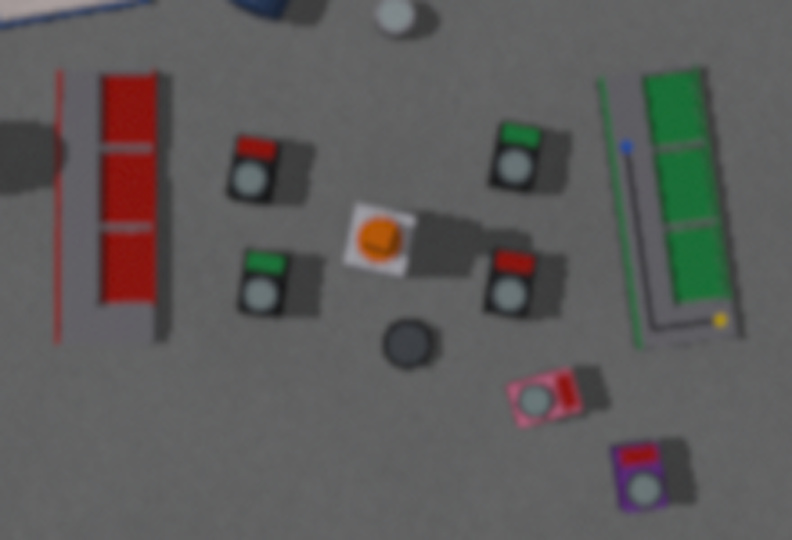

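Top crop: the four modules each show a tag on the far side and a lens towards the robot. The blue seam dot is at crop (626,146), the yellow one at (720,320), and the orange pen is in the white stand at (380,240). I'll measure the poses from colour centroids in both cameras.

```bash
cat > meas.py <<'E'
from h import *
def blobs(d,kind,minA):
    im=d["pixels"]; hsv=cv2.cvtColor(im,cv2.COLOR_RGB2HSV).astype(int); H,S,V=hsv[...,0],hsv[...,1],hsv[...,2]
    m={'red':((H<6)|(H>174))&(S>140)&(V>70),'green':(H>50)&(H<75)&(S>120)&(V>50),'yellow':(H>18)&(H<32)&(S>110)&(V>110),'blue':(H>108)&(H<125)&(S>110)&(V>100),'orange':(H>5)&(H<14)&(S>190)&(V>120)}[kind]
    n,l,st,c=cv2.connectedComponentsWithStats(m.astype(np.uint8)); out=[]
    for i in range(1,n):
        if st[i,4]>=minA:
            w=(l==i); ys,xs=np.nonzero(w); ww=S[w].astype(float)
            out.append((st[i,4],np.array([(xs*ww).sum()/ww.sum(),(ys*ww).sum()/ww.sum()])+0.0,w))
    return out
E
python3 - <<'E'
from meas import *
for cam in("top","scene"):
    d=grab_frame(cam)
    for k,z,mn in(("red",.04,8),("green",.04,8),("yellow",.016,2),("blue",.016,2),("orange",.148,10)):
        for a,c,w in blobs(d,k,mn):
            p=ray(d,c,z)
            if .3<p[0]<.8 and abs(p[1])<.4:
                zz=.006 if a>60 else z
                print(cam,k,a,c.round(1),ray(d,c,zz).round(4))
E
```

```text
top red 877 [190.5 176.9] [0.5566 0.2464 0.006 ]
top red 56 [225.9 165.8] [0.5885 0.1206 0.04  ]
top red 58 [297.4 197.5] [ 0.4752 -0.1196  0.04  ]
top red 51 [311.9 233.4] [ 0.3535 -0.1651  0.04  ]
top green 276 [341.9 154.6] [ 0.6232 -0.2811  0.006 ]
top green 54 [299.2 162.3] [ 0.5949 -0.1289  0.04  ]
top green 284 [345.1 175.9] [ 0.5484 -0.2896  0.006 ]
top green 281 [348.2 197.8] [ 0.4725 -0.2976  0.006 ]
top green 56 [228.5 197.7] [0.4797 0.1132 0.04  ]
top yellow 12 [354.5 213.5] [ 0.4177 -0.3152  0.016 ]
top blue 11 [328.6 165.4] [ 0.5851 -0.2321  0.016 ]
scene red 29 [195.1 166.8] [ 0.356  -0.1636  0.04  ]
scene red 85 [357.4 209.3] [0.5473 0.3182 0.006 ]
scene red 36 [204.6 186.3] [ 0.4753 -0.1196  0.04  ]
scene red 685 [333.4 213.4] [0.5661 0.2469 0.006 ]
scene red 47 [289.9 208.6] [0.5897 0.122  0.04  ]
scene red 30 [175.8 257.6] [ 0.7762 -0.1505  0.04  ]
scene green 39 [168.9 191.7] [ 0.5037 -0.2194  0.04  ]
scene green 664 [141.9 211.3] [ 0.5524 -0.2906  0.006 ]
scene green 33 [284. 187.] [0.4809 0.1145 0.04  ]
scene green 46 [196.2 210.3] [ 0.5956 -0.1286  0.04  ]
scene green 12 [163.1 227.5] [ 0.6683 -0.2015  0.04  ]
scene yellow 7 [144.8 183.4] [ 0.4181 -0.315   0.016 ]
scene blue 11 [159.6 215.2] [ 0.5845 -0.2321  0.016 ]
scene blue 551 [288.1 264.4] [0.7641 0.104  0.006 ]
scene blue 6 [291.5 240. ] [0.6898 0.1182 0.016 ]
scene blue 6 [287.8 246. ] [0.7118 0.1073 0.016 ]
scene blue 3 [285.3 250.3] [0.7272 0.1    0.016 ]
scene blue 3 [340. 257.] [0.7507 0.2258 0.016 ]
scene blue 6 [280.3 260.4] [0.7611 0.0857 0.016 ]
scene blue 13 [274.8 269.8] [0.7909 0.0713 0.016 ]
scene blue 2 [347.  272.5] [0.8   0.231 0.016]
scene orange 104 [249.4 167.9] [0.3042 0.0114 0.006 ]
```

```bash
cat >> meas.py <<'E'
def fit2(model,pts):
    model=np.array(model,float);pts=np.array(pts,float)
    a=model-model.mean(0);b=pts-pts.mean(0)
    yaw=np.arctan2((a[:,0]*b[:,1]-a[:,1]*b[:,0]).sum(),(a*b).sum())
    Rm=np.array([[np.cos(yaw),-np.sin(yaw)],[np.sin(yaw),np.cos(yaw)]])
    t=pts.mean(0)-Rm@model.mean(0); return t,yaw,np.linalg.norm(pts-(model@Rm.T+t),axis=1)
def modules(d=None):
    d=d or grab_frame("top"); im=d["pixels"].astype(int); V=im.max(2); S=im.max(2)-im.min(2); out=[]
    for k in("red","green"):
        for a,c,w in blobs(d,k,20):
            if a>110: continue
            tg=ray(d,c,.04)
            if not(.3<tg[0]<.8 and abs(tg[1])<.45): continue
            # lens: search around tag - 31mm along yaw
            best=None
            for yaw in np.arange(-.8,.8,.01):
                if 1:
                    e=np.array([np.cos(yaw),np.sin(yaw)]); L=tg[:2]-.031*e
                    th=np.linspace(0,2*np.pi,12,endpoint=False)
                    u=[proj(d,[L[0]+rr*np.cos(t),L[1]+rr*np.sin(t),.046]) for rr in(0,.006,.012) for t in th]
                    s=np.mean([cv2.remap(V.astype(np.float32),np.float32([[q[0]]]),np.float32([[q[1]]]),cv2.INTER_LINEAR)[0,0] for q in u])
                    if best is None or s>best[0]: best=(s,yaw)
            yaw=best[1]; o=tg[:2]-.020*np.array([np.cos(yaw),np.sin(yaw)])
            uu=proj(d,[o[0],o[1],.0])
            body=proj(d,[*(tg[:2]-.031*np.array([np.cos(yaw),np.sin(yaw)])+.022*np.array([-np.sin(yaw),np.cos(yaw)])*0+0),.046])
            out.append((k,o,yaw,a,best[0]))
    return out
E
python3 - <<'E'
from meas import *
d=grab_frame("top")
for m in modules(d): print(m[0],m[1].round(4),round(m[2],3),m[3],round(m[4],0))
print(fit2([(-114,-35),(62,30),(94,-19.),(18,-19),(-58,-19)],np.array([(.4178,-.3151),(.5848,-.2321),(.6232,-.2811),(.5484,-.2896),(.4725,-.2976)])*1000))
b=max(blobs(d,"red",400),key=lambda b:b[0]); ys,xs=np.nonzero(b[2])
P=np.array([ray(d,(x,y),.006)[:2] for x,y in zip(xs,ys)])
r_=cv2.minAreaRect((P*1000).astype(np.float32)); print(P.mean(0),r_)
Q=P-P.mean(0); w,v=np.linalg.eigh(Q.T@Q); print(v[:,1], np.arctan2(v[1,1],v[0,1]))
# rim line left edges
E
```

```text
red [0.569  0.1251] -0.23 56 110.0
red [ 0.4556 -0.1158] -0.19 58 112.0
red [ 0.3378 -0.1531] -0.65 49 112.0
green [ 0.5754 -0.1245] -0.22 54 110.0
green [0.4601 0.1169] -0.18 54 111.0
(array([ 527.68618169, -270.80427371]), np.float64(0.1014542071537084), array([2.07032157, 2.9983001 , 0.91666847, 1.92984013, 2.10395627]))
[0.52018781 0.24752428] ((519.9812622070312, 247.003173828125), (52.18938064575195, 142.9007568359375), 89.37109375)
[-0.99953658  0.03044051] 3.1111474418180918
```

```bash
cat > ov.py <<'E'
from meas import *
def T(c,p):
    x,y,yaw=c; return np.array([x+p[0]*np.cos(yaw)-p[1]*np.sin(yaw), y+p[0]*np.sin(yaw)+p[1]*np.cos(yaw), p[2]])
def overlay(d,cs,box,f,seam=(1,0),s=6):
    x0,y0,x1,y1=box
    im=cv2.resize(np.ascontiguousarray(d["pixels"][y0:y1,x0:x1,::-1]),None,fx=s,fy=s,interpolation=cv2.INTER_CUBIC)
    pp=lambda P:tuple(int(round(v)) for v in ((proj(d,P)-[x0,y0]+.5)*s))
    def poly(c,pts,col,cl=True): cv2.polylines(im,[np.array([pp(T(c,p)) for p in pts])],cl,col,1)
    for c,sm in zip(cs,seam):
        poly(c,[(a*.132,b*.048,.016) for a,b in((1,1),(1,-1),(-1,-1),(-1,1))],(255,255,0))
        for n in(-.058,.018,.094): poly(c,[(n+a*.036,-.019+b*.026,.016) for a,b in((1,1),(1,-1),(-1,-1),(-1,1))],(255,0,255))
        if sm: poly(c,[(-.114,-.035,.016),(-.114,.03,.016),(.062,.03,.016)],(255,255,255),False)
    cv2.imwrite(f,im)
E
python3 - <<'E'
from ov import *
d=grab_frame("top"); P=(.527,-.2695,.107); Q=(.526,.267,-.005)
overlay(d,[P,Q],(315,135,370,230),"pics/o1.png")
overlay(d,[P,Q],(160,135,215,230),"pics/o2.png")
a=cv2.imread("pics/o1.png");b=cv2.imread("pics/o2.png");cv2.imwrite("pics/o3.png",np.hstack([b,a]))
d=grab_frame("scene");overlay(d,[P,Q],(115,170,375,245),"pics/o4.png",s=3)
E
```

```text
(no output)
```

View pics/o3.png

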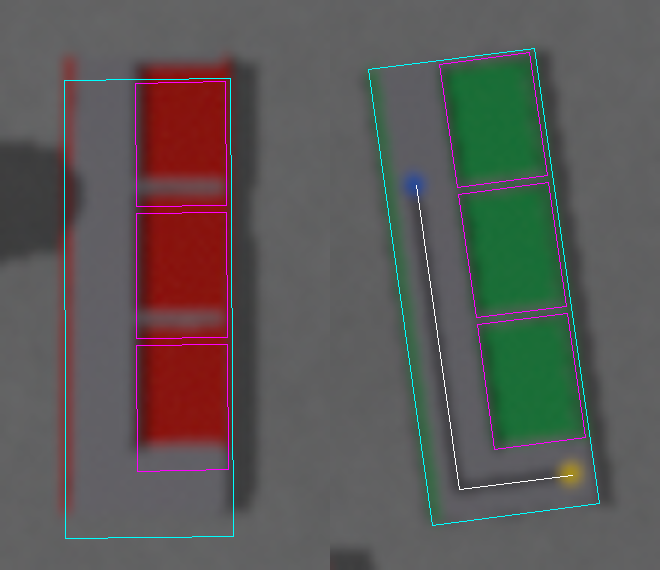

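View pics/o4.png

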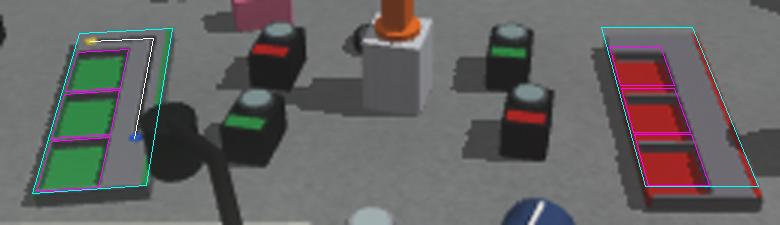

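```bash
cat >> ov.py <<'E'
def movl(d,ms,box,f,s=5):
    x0,y0,x1,y1=box
    im=cv2.resize(np.ascontiguousarray(d["pixels"][y0:y1,x0:x1,::-1]),None,fx=s,fy=s,interpolation=cv2.INTER_CUBIC)
    for c in ms:
        for z,col in((.04,(255,255,0)),):
            pts=[(proj(d,T(c,(a*.031,b*.021,z)))-[x0,y0]+.5)*s for a,b in((1,1),(1,-1),(-1,-1),(-1,1))]
            cv2.polylines(im,[np.round(pts).astype(int)],True,col,1)
    cv2.imwrite(f,im)
E
python3 - <<'E'
from ov import *
d=grab_frame("top"); P=(.527,-.2685,.107); Q=(.5385,.2655,.0)
overlay(d,[P,Q],(315,135,370,230),"pics/o1.png")
overlay(d,[P,Q],(160,135,215,230),"pics/o2.png")
a=cv2.imread("pics/o1.png");b=cv2.imread("pics/o2.png");
ms=[(*m[1],m[2]) for m in modules(d)]
movl(d,ms,(210,150,315,225),"pics/o5.png",4)
c=cv2.imread("pics/o5.png"); cv2.imwrite("pics/o6.png",np.hstack([b,a])); 
d=grab_frame("scene");overlay(d,[P,Q],(115,170,375,245),"pics/o4.png",s=3)
movl(d,ms,(180,170,310,230),"pics/o7.png",6)
E
```

```text
(no output)
```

View pics/o6.png

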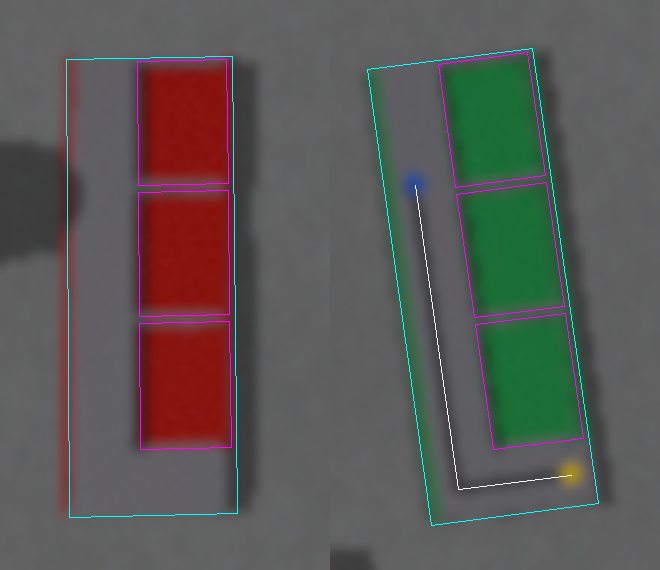

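View pics/o4.png

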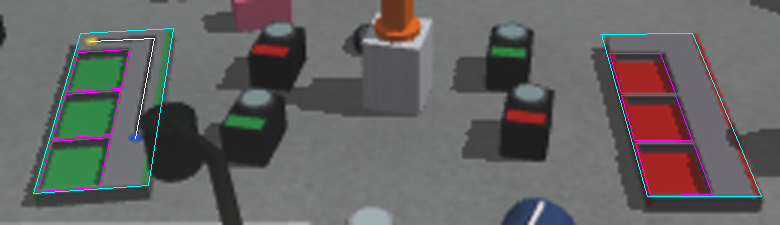

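View pics/o5.png

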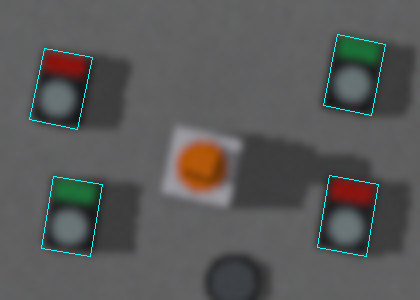

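View pics/o7.png

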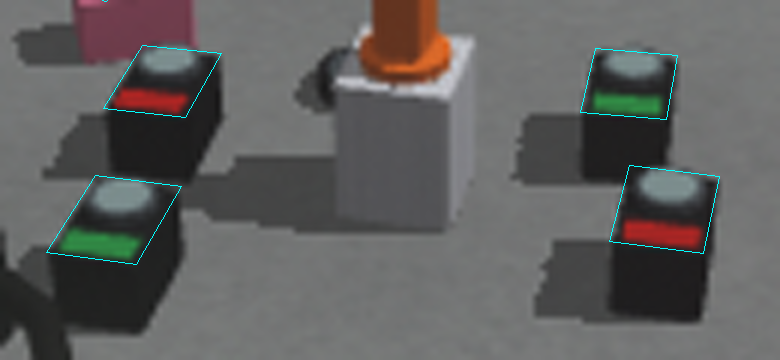

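Overlays: the pass carrier's outline, dots and nests line up in both cameras. The reject carrier lines up with a yaw of about −0.018. All four modules are outlined correctly. Next is a move planner.

```bash
cat > plan.py <<'E'
import sys
from ov import *
PASS=(.527,-.2685,.107); REJ=(.5385,.2655,-.018)
def goal(x,y,z,yaw,s=None,o=None):
    o=o or r.get_obs(); Rc=R.from_rotvec(o["orientation"]).as_matrix(); p=np.array(o["tcp_pos"])
    out=[]
    yt=np.array([-np.sin(yaw),np.cos(yaw),0]); 
    if yt@Rc[:,1]<0: yt=-yt
    xt=np.array([0,0,-1.]); Rg=np.column_stack([xt,yt,np.cross(xt,yt)])
    return (Rc.T@(np.array([x,y,z])-p)*1000).round(1), R.from_matrix(Rc.T@Rg).as_rotvec().round(3)
def nest(c,i): return T(c,([-.058,.018,.094][i],-.019,0))[:2]
if __name__=="__main__":
    g=[float(eval(a)) for a in sys.argv[1:5]]
    o=r.get_obs(); print("t",o["clock"],"tcp",o["tcp_pos"].round(4),"Rc",R.from_rotvec(o["orientation"]).as_matrix().round(2).tolist(),"j",o["joints"].round(2)); print(*goal(*g))
E
python3 plan.py .456 -.116 .2 -.19; python3 -c "
from plan import *
for c in(PASS,REJ):print([nest(c,i).round(4) for i in range(3)])
print([T(PASS,p)[:2].round(4) for p in((-.114,-.035,0),(-.114,.03,0),(.062,.03,0))])"
```

```text
t 2.1 tcp [ 0.2211 -0.6378  0.25  ] Rc [[0.0, 0.33, -0.94], [-0.0, -0.94, -0.33], [-1.0, 0.0, 0.0]] j [ 1.13  0.48  0.02  1.56 -0.01  1.11 -0.08]
[  50.  -416.  -392.8] [ 0.524 -0.    -0.   ]
[array([ 0.4714, -0.2936]), array([ 0.5469, -0.2855]), array([ 0.6225, -0.2774])]
[array([0.4802, 0.2475]), array([0.5562, 0.2462]), array([0.6321, 0.2448])]
[array([ 0.4174, -0.3155]), array([ 0.4104, -0.2508]), array([ 0.5854, -0.2321])]
```

Emit:
apply_moves(commands=[[85,50,-416,-393,0.52,0,0],[85,50,-416,-393,0.52,0,0],[85,50,-416,-393,0.52,0,0],[85,50,-416,-393,0.52,0,0],[85,50,-416,-393,0.52,0,0],[85,50,-416,-393,0.52,0,0],[85,50,-416,-393,0.52,0,0],[85,50,-416,-393,0.52,0,0],[85,50,-416,-393,0.52,0,0],[85,50,-416,-393,0.52,0,0],[85,50,-416,-393,0.52,0,0],[85,50,-416,-393,0.52,0,0],[85,50,-416,-393,0.52,0,0],[85,50,-416,-393,0.52,0,0],[85,50,-416,-393,0.52,0,0],[85,50,-416,-393,0.52,0,0]], force=45)

```text
clock: 3.7
tcp_pos: [0.4557, -0.1175, 0.2001]
orientation: [-2.123, 0.202, 2.122]
contact_force: [0.3, -0.5, -1.2]
grip_width: 0.0853
```

```bash
python3 plan.py .456 -.116 .033 -.19; python3 -c "
from h import *
d=snap('scene','pics/s2.png')
im=d['pixels'][100:240,110:380,::-1];cv2.imwrite('pics/s2.png',cv2.resize(im,None,fx=2.9,fy=2.9))"
```

```text
t 3.7 tcp [ 0.4557 -0.1175  0.2001] Rc [[-0.0, -0.19, -0.98], [-0.0, -0.98, 0.19], [-1.0, 0.0, -0.0]] j [ 0.28  0.21 -0.18  2.07  0.05  0.86 -1.69]
[167.1  -1.6  -0. ] [ 0.001 -0.    -0.   ]
```

View pics/s2.png

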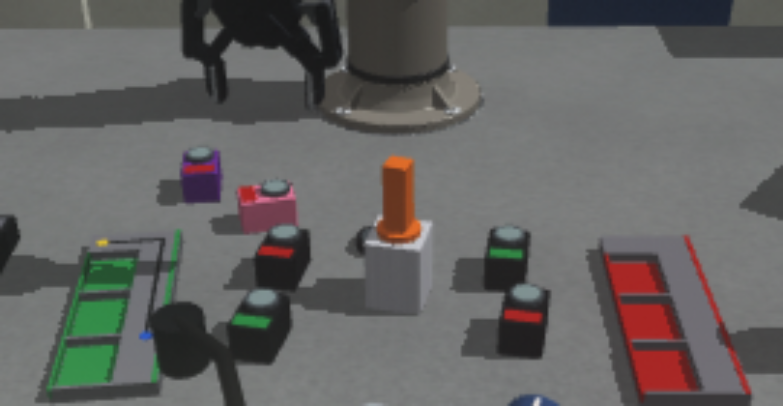

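The scene picture shows the gripper centred above the near red module at (283,255) in the crop; everything else is unmoved.

Emit:
apply_moves(commands=[[85,40,-1.6,0,0,0,0],[85,80,-1.6,0,0,0,0],[85,120,-1.6,0,0,0,0],[85,150,-1.6,0,0,0,0],[85,167,-1.6,0,0,0,0],[85,167,-1.6,0,0,0,0],[30,167,-1.6,0,0,0,0],[30,167,-1.6,0,0,0,0],[30,167,-1.6,0,0,0,0],[30,167,-1.6,0,0,0,0],[30,167,-1.6,0,0,0,0],[30,167,-1.6,0,0,0,0],[30,167,-1.6,0,0,0,0],[30,137,-1.6,0,0,0,0],[30,97,-1.6,0,0,0,0],[30,47,-1.6,0,0,0,0],[30,-3,-1.6,0,0,0,0],[30,-43,-1.6,0,0,0,0],[30,-43,-1.6,0,0,0,0]], force=45)

```text
clock: 5.65
tcp_pos: [0.4597, -0.1149, 0.2494]
orientation: [-2.137, 0.2, 2.111]
contact_force: [0.5, 0.2, 0.0]
grip_width: 0.041
```

```bash
python3 plan.py .4802 .2475 .243 -.018
```

```text
t 5.65 tcp [ 0.4597 -0.1149  0.2494] Rc [[0.01, -0.19, -0.98], [-0.0, -0.98, 0.19], [-1.0, 0.0, -0.01]] j [ 0.29  0.15 -0.2   2.02  0.04  0.97 -1.68]
[   5.8 -359.9   47.1] [-0.169 -0.012 -0.001]
```

Emit:
apply_moves(commands=[[30,0,-360,47,-0.17,0,0],[30,0,-360,47,-0.17,0,0],[30,0,-360,47,-0.17,0,0],[30,0,-360,47,-0.17,0,0],[30,0,-360,47,-0.17,0,0],[30,0,-360,47,-0.17,0,0],[30,0,-360,47,-0.17,0,0],[30,0,-360,47,-0.17,0,0],[30,0,-360,47,-0.17,0,0],[30,0,-360,47,-0.17,0,0],[30,0,-360,47,-0.17,0,0],[30,0,-360,47,-0.17,0,0],[30,0,-360,47,-0.17,0,0],[30,0,-360,47,-0.17,0,0]])

```text
clock: 7.05
tcp_pos: [0.4771, 0.2474, 0.2431]
orientation: [-2.213, 0.019, 2.213]
contact_force: [-0.3, 0.6, -1.3]
grip_width: 0.0415
```

```bash
python3 plan.py .4802 .2475 .042 -.018;python3 -c "
from h import *
d=snap('scene','pics/s3.png')
im=d['pixels'][60:240,110:380,::-1];cv2.imwrite('pics/s3.png',cv2.resize(im,None,fx=2.9,fy=2.9))"
```

```text
t 7.05 tcp [0.4771 0.2474 0.2431] Rc [[0.0, -0.02, -1.0], [-0.0, -1.0, 0.02], [-1.0, 0.0, -0.0]] j [-0.22  0.29 -0.45  1.87  0.15  1.01 -2.32]
[ 2.011e+02 -2.000e-01 -3.000e+00] [ 0.001 -0.    -0.   ]
```

View pics/s3.png

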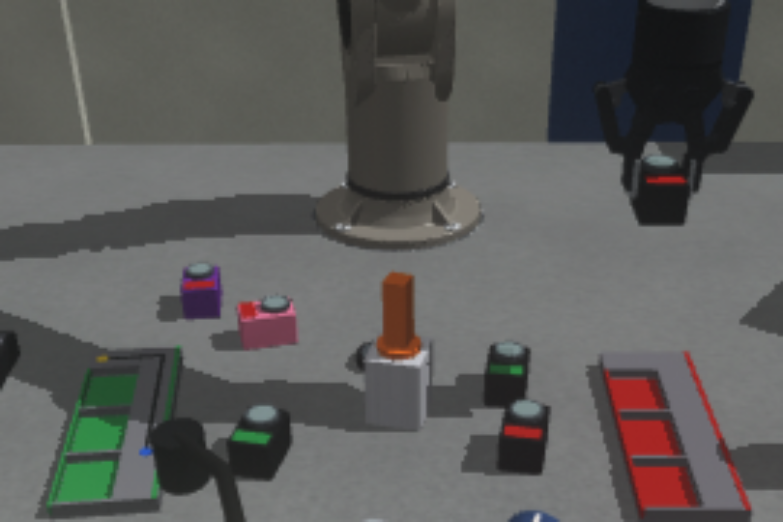

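The held red module hangs level in the jaws at (662,190) in the crop. I'm lowering it into the near reject nest.

Emit:
apply_moves(commands=[[30,40,0,-3,0,0,0],[30,80,0,-3,0,0,0],[30,120,0,-3,0,0,0],[30,150,0,-3,0,0,0],[30,175,0,-3,0,0,0],[30,190,0,-3,0,0,0],[30,202,0,-3,0,0,0],[30,202,0,-3,0,0,0],[30,202,0,-3,0,0,0],[62,202,0,-3,0,0,0],[62,202,0,-3,0,0,0],[62,202,0,-3,0,0,0],[62,202,0,-3,0,0,0],[62,182,0,-3,0,0,0],[70,140,0,-3,0,0,0],[85,90,0,-3,0,0,0],[85,45,0,-3,0,0,0],[85,45,0,-3,0,0,0]])

```text
clock: 8.9
tcp_pos: [0.4831, 0.2504, 0.2046]
orientation: [-2.222, 0.012, 2.199]
contact_force: [0.5, 0.2, 0.1]
grip_width: 0.0851
```

```bash
python3 plan.py .569 .125 .2 -.18;python3 -c "
from meas import *
d=snap('scene','pics/s4.png')
im=d['pixels'][60:240,110:380,::-1];cv2.imwrite('pics/s4.png',cv2.resize(im,None,fx=2.9,fy=2.9))"
```

```text
t 8.9 tcp [0.4831 0.2504 0.2046] Rc [[0.01, -0.02, -1.0], [0.01, -1.0, 0.02], [-1.0, -0.01, -0.01]] j [-0.23  0.34 -0.45  1.9   0.19  0.93 -2.35]
[  4.8 124.  -87.9] [ 0.164 -0.01   0.007]
```

View pics/s4.png

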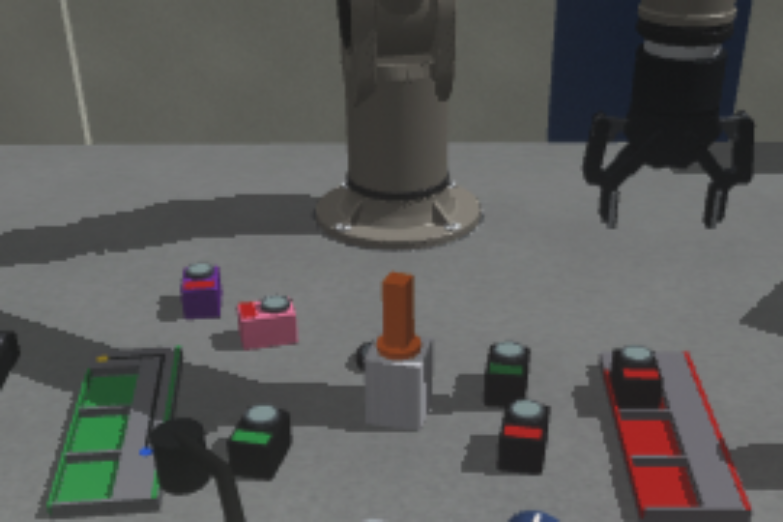

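The first red module sits level in the near reject nest (637,376). Now the second red.

Emit:
apply_moves(commands=[[85,30,124,-88,0.16,0,0],[85,30,124,-88,0.16,0,0],[85,30,124,-88,0.16,0,0],[85,30,124,-88,0.16,0,0],[85,30,124,-88,0.16,0,0],[85,30,124,-88,0.16,0,0],[85,30,124,-88,0.16,0,0],[85,30,124,-88,0.16,0,0]])

```text
clock: 9.75
tcp_pos: [0.5653, 0.1243, 0.1682]
orientation: [-2.131, 0.185, 2.13]
contact_force: [-1.1, 1.3, 0.8]
grip_width: 0.0851
```

```bash
python3 plan.py .569 .125 .033 -.18;python3 -c "
from meas import *
for m in modules(): print(m[0],m[1].round(4),round(m[2],2),m[3],m[4])"
```

```text
t 9.75 tcp [0.5653 0.1243 0.1682] Rc [[0.0, -0.17, -0.98], [0.0, -0.98, 0.17], [-1.0, -0.0, 0.0]] j [-0.05  0.43 -0.35  1.85  0.19  0.89 -2.23]
[135.2  -1.3  -3.6] [0.006 0.    0.001]
red [0.6017 0.2462] 0.38 102 124.04457
red [ 0.3377 -0.1528] -0.66 51 116.46704
green [ 0.5756 -0.1245] -0.24 42 102.65628
```

Emit:
apply_moves(commands=[[85,40,-1.3,-3.6,0,0,0],[85,80,-1.3,-3.6,0,0,0],[85,115,-1.3,-3.6,0,0,0],[85,135,-1.3,-3.6,0,0,0],[85,135,-1.3,-3.6,0,0,0],[30,135,-1.3,-3.6,0,0,0],[30,135,-1.3,-3.6,0,0,0],[30,135,-1.3,-3.6,0,0,0],[30,135,-1.3,-3.6,0,0,0],[30,135,-1.3,-3.6,0,0,0],[30,135,-1.3,-3.6,0,0,0],[30,135,-1.3,-3.6,0,0,0],[30,110,-1.3,-3.6,0,0,0],[30,70,-1.3,-3.6,0,0,0],[30,30,-1.3,-3.6,0,0,0],[30,0,-1.3,-3.6,0,0,0],[30,0,-1.3,-3.6,0,0,0],[30,0,-1.3,-3.6,0,0,0]])

```text
clock: 11.6
tcp_pos: [0.5698, 0.1231, 0.1687]
orientation: [-2.131, 0.188, 2.127]
contact_force: [-0.3, -0.3, -1.3]
grip_width: 0.041
```

```bash
python3 plan.py .6321 .2448 .168 -.018
```

```text
t 11.6 tcp [0.5698 0.1231 0.1687] Rc [[0.0, -0.18, -0.98], [-0.0, -0.98, 0.18], [-1.0, -0.0, -0.0]] j [-0.05  0.44 -0.35  1.84  0.19  0.89 -2.23]
[   0.8 -130.8  -39.9] [-0.159 -0.002  0.   ]
```

Emit:
apply_moves(commands=[[30,1,-131,-40,-0.16,0,0],[30,1,-131,-40,-0.16,0,0],[30,1,-131,-40,-0.16,0,0],[30,1,-131,-40,-0.16,0,0],[30,1,-131,-40,-0.16,0,0],[30,1,-131,-40,-0.16,0,0],[30,1,-131,-40,-0.16,0,0],[30,1,-131,-40,-0.16,0,0]])

```text
clock: 12.4
tcp_pos: [0.632, 0.2437, 0.1669]
orientation: [-2.213, 0.021, 2.213]
contact_force: [0.1, -0.1, -1.3]
grip_width: 0.0414
```

```bash
python3 plan.py .6321 .2448 .041 -.018;python3 -c "
from meas import *
d=snap('scene','pics/s5.png')
im=d['pixels'][60:240,110:380,::-1];cv2.imwrite('pics/s5.png',cv2.resize(im,None,fx=2.9,fy=2.9))"
```

```text
t 12.4 tcp [0.632  0.2437 0.1669] Rc [[-0.0, -0.02, -1.0], [-0.0, -1.0, 0.02], [-1.0, 0.0, 0.0]] j [-0.2   0.59 -0.38  1.6   0.25  1.   -2.24]
[ 1.259e+02 -1.200e+00 -1.000e-01] [ 0.     0.    -0.001]
```

View pics/s5.png

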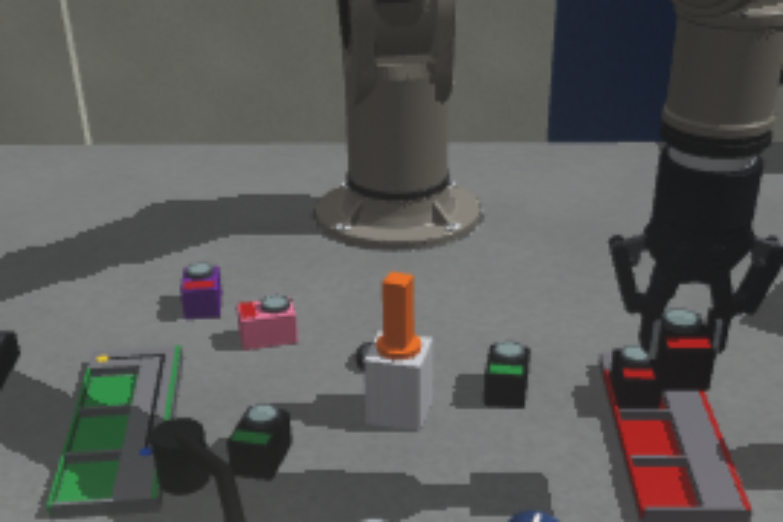

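The second red module is held above the reject carrier at (683,350) in the crop; the target is the far nest. Lowering it now.

Emit:
apply_moves(commands=[[30,40,-1,0,0,0,0],[30,75,-1,0,0,0,0],[30,100,-1,0,0,0,0],[30,115,-1,0,0,0,0],[30,126,-1,0,0,0,0],[30,126,-1,0,0,0,0],[30,126,-1,0,0,0,0],[62,126,-1,0,0,0,0],[62,126,-1,0,0,0,0],[62,126,-1,0,0,0,0],[62,126,-1,0,0,0,0],[62,106,-1,0,0,0,0],[70,65,-1,0,0,0,0],[85,20,-1,0,0,0,0],[85,-30,-1,0,0,0,0],[85,-30,-1,0,0,0,0],[85,-30,-1,0,0,0,0]])

```text
clock: 14.15
tcp_pos: [0.6328, 0.2466, 0.1989]
orientation: [-2.216, 0.017, 2.209]
contact_force: [-1.7, -0.2, -1.0]
grip_width: 0.0852
```

```bash
python3 plan.py .460 .117 .2 -.15;python3 -c "
from meas import *
d=snap('scene','pics/s6.png')
im=d['pixels'][60:240,110:380,::-1];cv2.imwrite('pics/s6.png',cv2.resize(im,None,fx=2.9,fy=2.9))"
```

```text
t 14.15 tcp [0.6328 0.2466 0.1989] Rc [[0.0, -0.02, -1.0], [0.0, -1.0, 0.02], [-1.0, -0.0, -0.0]] j [-0.2   0.56 -0.39  1.57  0.23  1.05 -2.23]
[ -1.9 132.4 170.7] [ 0.134 -0.003  0.002]
```

View pics/s6.png

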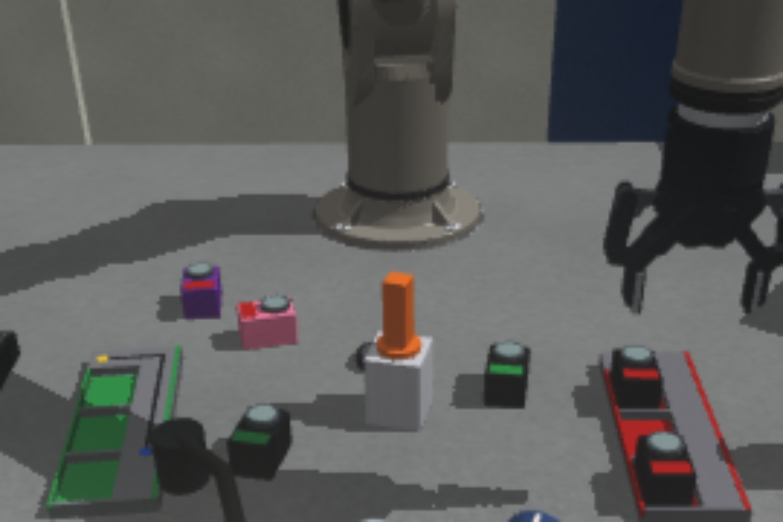

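Both reds are seated level, in the near (637,376) and far (665,468) nests. Next is the left green module at (.460, .117).

Emit:
apply_moves(commands=[[85,30,132,171,0.13,0,0],[85,30,132,171,0.13,0,0],[85,30,132,171,0.13,0,0],[85,30,132,171,0.13,0,0],[85,30,132,171,0.13,0,0],[85,30,132,171,0.13,0,0],[85,30,132,171,0.13,0,0],[85,30,132,171,0.13,0,0],[85,30,132,171,0.13,0,0]])

```text
clock: 15.1
tcp_pos: [0.4598, 0.118, 0.1669]
orientation: [-2.146, 0.155, 2.145]
contact_force: [0.4, 0.2, 0.0]
grip_width: 0.085
```

```bash
python3 plan.py .460 .116 .033 -.15
```

```text
t 15.1 tcp [0.4598 0.118  0.1669] Rc [[0.0, -0.14, -0.99], [0.0, -0.99, 0.14], [-1.0, -0.0, -0.0]] j [-0.04  0.28 -0.4   2.08  0.15  0.8  -2.24]
[133.9   2.1  -0.4] [ 0.005 -0.     0.001]
```

Emit:
apply_moves(commands=[[85,40,2,0,0,0,0],[85,80,2,0,0,0,0],[85,115,2,0,0,0,0],[85,134,2,0,0,0,0],[85,134,2,0,0,0,0],[30,134,2,0,0,0,0],[30,134,2,0,0,0,0],[30,134,2,0,0,0,0],[30,134,2,0,0,0,0],[30,134,2,0,0,0,0],[30,134,2,0,0,0,0],[30,134,2,0,0,0,0],[30,109,2,0,0,0,0],[30,69,2,0,0,0,0],[30,29,2,0,0,0,0],[30,-21,2,0,0,0,0],[30,-71,2,0,0,0,0],[30,-80,2,0,0,0,0],[30,-80,2,0,0,0,0],[30,-80,2,0,0,0,0]])

```text
clock: 17.1
tcp_pos: [0.4577, 0.1145, 0.2459]
orientation: [-2.144, 0.158, 2.147]
contact_force: [-0.6, -0.3, -0.5]
grip_width: 0.041
```

```bash
python3 plan.py .4714 -.2936 .246 .107;python3 -c "
from meas import *
for m in modules(): print(m[0],m[1].round(4),round(m[2],2),m[3],m[4])"
```

```text
t 17.1 tcp [0.4577 0.1145 0.2459] Rc [[-0.0, -0.15, -0.99], [-0.0, -0.99, 0.15], [-1.0, 0.0, 0.0]] j [ 0.01  0.18 -0.43  2.    0.09  0.98 -2.18]
[ 2.000e-01  4.017e+02 -7.310e+01] [-0.253  0.002 -0.001]
red [0.6318 0.2457] 0.0 54 111.87465
red [ 0.3377 -0.1528] -0.66 51 115.081
green [ 0.5754 -0.1243] -0.23 54 113.04134
```

Emit:
apply_moves(commands=[[30,0,402,-73,-0.25,0,0],[30,0,402,-73,-0.25,0,0],[30,0,402,-73,-0.25,0,0],[30,0,402,-73,-0.25,0,0],[30,0,402,-73,-0.25,0,0],[30,0,402,-73,-0.25,0,0],[30,0,402,-73,-0.25,0,0],[30,0,402,-73,-0.25,0,0],[30,0,402,-73,-0.25,0,0],[30,0,402,-73,-0.25,0,0],[30,0,402,-73,-0.25,0,0],[30,0,402,-73,-0.25,0,0],[30,0,402,-73,-0.25,0,0],[30,0,402,-73,-0.25,0,0]])

```text
clock: 18.55
tcp_pos: [0.4725, -0.2922, 0.2469]
orientation: [2.167, 0.115, -2.167]
contact_force: [-0.1, -0.7, -1.4]
grip_width: 0.0413
```

```bash
python3 plan.py .4714 -.2936 .041 .107;python3 -c "
from meas import *
d=snap('scene','pics/s7.png')
im=d['pixels'][60:240,110:380,::-1];cv2.imwrite('pics/s7.png',cv2.resize(im,None,fx=2.9,fy=2.9))"
```

```text
t 18.55 tcp [ 0.4725 -0.2922  0.2469] Rc [[-0.0, 0.11, -0.99], [0.0, -0.99, -0.11], [-1.0, -0.0, 0.0]] j [ 0.57  0.29 -0.16  1.84  0.05  1.02 -1.07]
[205.9   1.4   1.3] [-0.001  0.     0.   ]
```

View pics/s7.png

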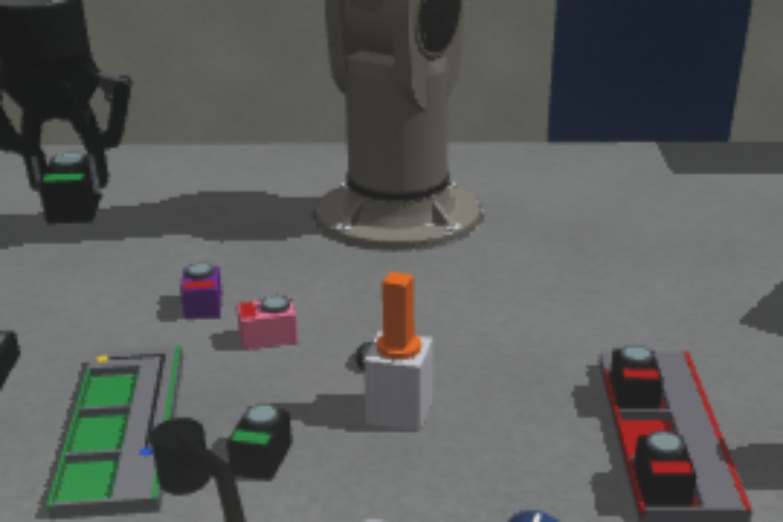

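The green module is held at (70,190) in the crop, above the pass carrier's near nest; the rest is unchanged.

Emit:
apply_moves(commands=[[30,45,1,1,0,0,0],[30,90,1,1,0,0,0],[30,135,1,1,0,0,0],[30,170,1,1,0,0,0],[30,190,1,1,0,0,0],[30,206,1,1,0,0,0],[30,206,1,1,0,0,0],[30,206,1,1,0,0,0],[62,206,1,1,0,0,0],[62,206,1,1,0,0,0],[62,206,1,1,0,0,0],[62,206,1,1,0,0,0],[62,186,1,1,0,0,0],[70,145,1,1,0,0,0],[85,105,1,1,0,0,0],[85,75,1,1,0,0,0],[85,75,1,1,0,0,0],[85,75,1,1,0,0,0]])

```text
clock: 20.4
tcp_pos: [0.4716, -0.2946, 0.1726]
orientation: [2.169, 0.111, -2.166]
contact_force: [-0.8, -0.0, -0.4]
grip_width: 0.0848
```

```bash
python3 plan.py .5755 -.1245 .17 -.22;python3 -c "
from meas import *
d=snap('scene','pics/s8.png')
im=d['pixels'][60:240,110:380,::-1];cv2.imwrite('pics/s8.png',cv2.resize(im,None,fx=2.9,fy=2.9))"
```

```text
t 20.4 tcp [ 0.4716 -0.2946  0.1726] Rc [[0.0, 0.1, -0.99], [-0.0, -0.99, -0.1], [-1.0, 0.0, -0.0]] j [ 0.57  0.38 -0.16  1.91  0.08  0.86 -1.09]
[   2.6 -158.4 -121. ] [ 0.324 -0.001 -0.001]
```

View pics/s8.png

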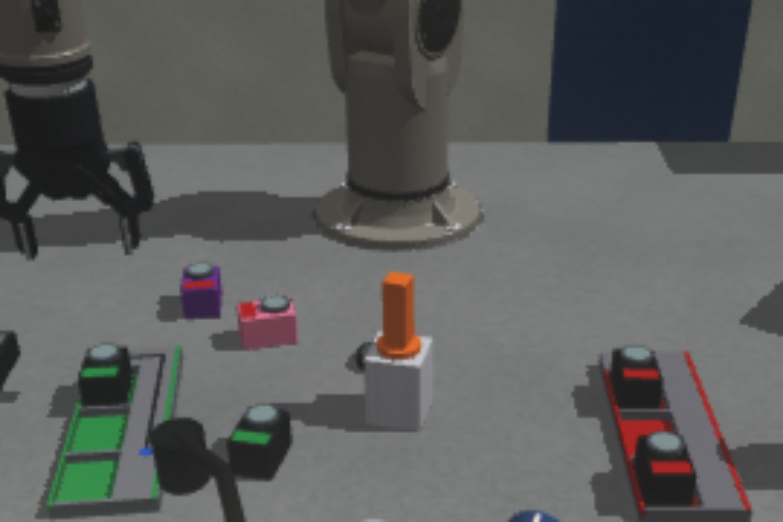

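The green module is seated in the near pass nest (105,374). The last green is at (262,440) in the crop.

Emit:
apply_moves(commands=[[85,0,-158,-121,0.32,0,0],[85,0,-158,-121,0.32,0,0],[85,0,-158,-121,0.32,0,0],[85,0,-158,-121,0.32,0,0],[85,0,-158,-121,0.32,0,0],[85,0,-158,-121,0.32,0,0],[85,0,-158,-121,0.32,0,0],[85,0,-158,-121,0.32,0,0],[85,0,-158,-121,0.32,0,0]])

```text
clock: 21.35
tcp_pos: [0.5746, -0.1264, 0.1717]
orientation: [-2.105, 0.232, 2.107]
contact_force: [0.1, -0.3, 1.2]
grip_width: 0.085
```

```bash
python3 plan.py .5755 -.1245 .033 -.22
```

```text
t 21.35 tcp [ 0.5746 -0.1264  0.1717] Rc [[-0.0, -0.22, -0.98], [-0.0, -0.98, 0.22], [-1.0, 0.0, 0.0]] j [ 0.22  0.43 -0.14  1.83  0.08  0.89 -1.75]
[138.7  -2.2  -0.6] [ 0.001  0.001 -0.001]
```

Emit:
apply_moves(commands=[[85,40,-2,0,0,0,0],[85,80,-2,0,0,0,0],[85,118,-2,0,0,0,0],[85,139,-2,0,0,0,0],[85,139,-2,0,0,0,0],[30,139,-2,0,0,0,0],[30,139,-2,0,0,0,0],[30,139,-2,0,0,0,0],[30,139,-2,0,0,0,0],[30,139,-2,0,0,0,0],[30,139,-2,0,0,0,0],[30,139,-2,0,0,0,0],[30,114,-2,0,0,0,0],[30,74,-2,0,0,0,0],[30,34,-2,0,0,0,0],[30,0,-2,0,0,0,0],[30,0,-2,0,0,0,0],[30,0,-2,0,0,0,0]])

```text
clock: 23.15
tcp_pos: [0.576, -0.1228, 0.173]
orientation: [-2.109, 0.229, 2.105]
contact_force: [0.6, 0.5, -1.9]
grip_width: 0.041
```

```bash
python3 plan.py .6225 -.2774 .17 .107
```

```text
t 23.15 tcp [ 0.576  -0.1228  0.173 ] Rc [[0.0, -0.21, -0.98], [-0.0, -0.98, 0.21], [-1.0, -0.0, -0.0]] j [ 0.22  0.42 -0.15  1.83  0.08  0.89 -1.75]
[  3.2 141.  -78.6] [-0.323 -0.002 -0.   ]
```

Emit:
apply_moves(commands=[[30,0,141,-79,-0.32,0,0],[30,0,141,-79,-0.32,0,0],[30,0,141,-79,-0.32,0,0],[30,0,141,-79,-0.32,0,0],[30,0,141,-79,-0.32,0,0],[30,0,141,-79,-0.32,0,0],[30,0,141,-79,-0.32,0,0],[30,0,141,-79,-0.32,0,0],[30,0,141,-79,-0.32,0,0]])

```text
clock: 24.05
tcp_pos: [0.6228, -0.2761, 0.1722]
orientation: [2.167, 0.115, -2.167]
contact_force: [-0.3, 0.2, -1.5]
grip_width: 0.0405
```

```bash
python3 plan.py .6225 -.2774 .041 .107
```

```text
t 24.05 tcp [ 0.6228 -0.2761  0.1722] Rc [[0.0, 0.11, -0.99], [0.0, -0.99, -0.11], [-1.0, -0.0, -0.0]] j [ 0.45  0.57 -0.17  1.6   0.11  0.99 -1.23]
[131.1   1.3   0.5] [-0.002 -0.     0.   ]
```

Emit:
apply_moves(commands=[[30,40,1,0,0,0,0],[30,75,1,0,0,0,0],[30,105,1,0,0,0,0],[30,120,1,0,0,0,0],[30,131,1,0,0,0,0],[30,131,1,0,0,0,0],[30,131,1,0,0,0,0],[62,131,1,0,0,0,0],[62,131,1,0,0,0,0],[62,131,1,0,0,0,0],[62,131,1,0,0,0,0],[62,111,1,0,0,0,0],[70,65,1,0,0,0,0],[85,20,1,0,0,0,0],[85,-30,1,0,0,0,0],[85,-80,1,0,0,0,0],[85,-80,1,0,0,0,0],[85,-80,1,0,0,0,0]])

```text
clock: 25.85
tcp_pos: [0.6235, -0.2787, 0.2539]
orientation: [2.171, 0.111, -2.164]
contact_force: [-0.2, -0.4, 0.1]
grip_width: 0.0848
```

```bash
python3 -c "
from ov import *
d=snap('scene','pics/s9.png')
im=d['pixels'][60:240,110:380,::-1];cv2.imwrite('pics/s9.png',cv2.resize(im,None,fx=2.9,fy=2.9))
d=grab_frame('top')
for m in modules(d): print(m[0],m[1].round(4),round(m[2],2),m[3],m[4])
im=d['pixels'][125:275,155:375,::-1]; cv2.imwrite('pics/t9.png',cv2.resize(im,None,fx=3.6,fy=3.6,interpolation=cv2.INTER_CUBIC))
"
```

```text
red [0.632  0.2458] 0.0 52 111.52631
red [0.4805 0.2536] -0.01 63 113.54625
red [ 0.3378 -0.1529] -0.65 50 114.65329
green [ 0.6216 -0.2816] 0.07 44 109.92418
green [ 0.5937 -0.2427] -0.8 23 110.7289
green [ 0.4723 -0.2952] 0.13 55 109.45267
```

View pics/s9.png

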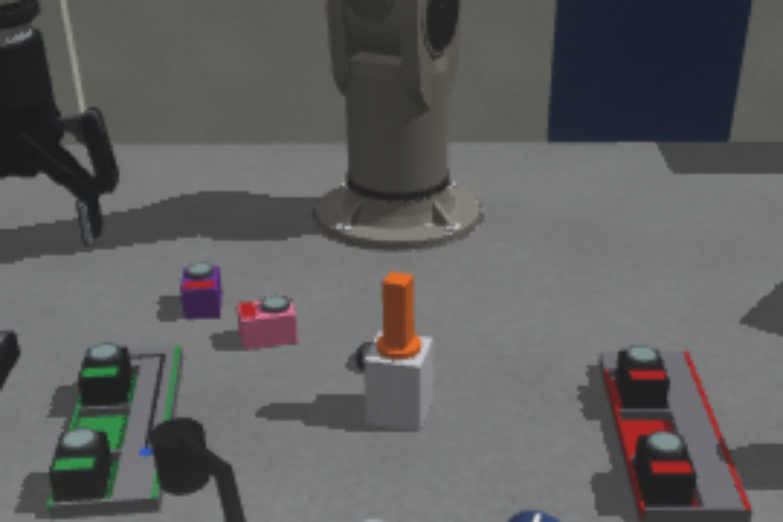

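View pics/t9.png

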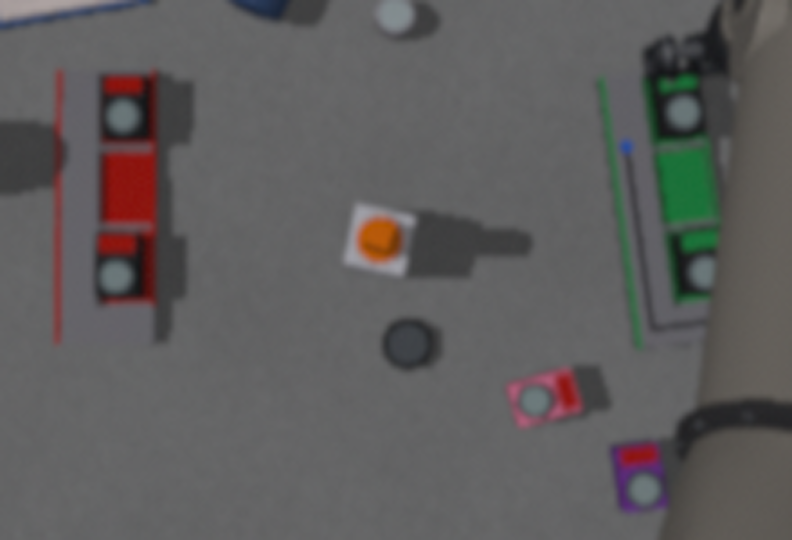

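All four modules are in nests. However, the near red in the reject carrier (top crop (118,275)) now sits about 6 mm towards the ledge, and it has shifted in the scene picture too (637 to 642). It may have been knocked, so I'll zoom in.

```bash
python3 -c "
from ov import *
P=(.527,-.2685,.107); Q=(.5385,.2655,-.018)
d=grab_frame('scene')
def f(c,i,z,ex=0,ey=0): t=T(c,([-.058,.018,.094][i]+ex,-.019+ey,0)); return (t[0],t[1],c[2])
def sub(d,box,s,fn,zs):
    x0,y0,x1,y1=box; im=cv2.resize(np.ascontiguousarray(d['pixels'][y0:y1,x0:x1,::-1]),None,fx=s,fy=s,interpolation=cv2.INTER_CUBIC)
    for c,i,ey in zs:
        for z,col in((.046,(255,255,0)),(.006,(255,0,255))):
            pts=[(proj(d,T(f(c,i,0,0,ey),(a*.031,b*.021,z)))-[x0,y0]+.5)*s for a,b in((1,1),(1,-1),(-1,-1),(-1,1))]
            cv2.polylines(im,[np.round(pts).astype(int)],True,col,1)
    cv2.imwrite(fn,im)
sub(d,(310,170,375,245),8,'pics/z1.png',[(Q,0,.005),(Q,2,0)])
sub(d,(120,170,180,245),8,'pics/z2.png',[(P,0,0),(P,2,0)])
a=cv2.imread('pics/z1.png');b=cv2.imread('pics/z2.png'); cv2.imwrite('pics/z3.png',cv2.resize(np.hstack([b,a]),None,fx=.8,fy=.8))
"
```

```text
(no output)
```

View pics/z3.png

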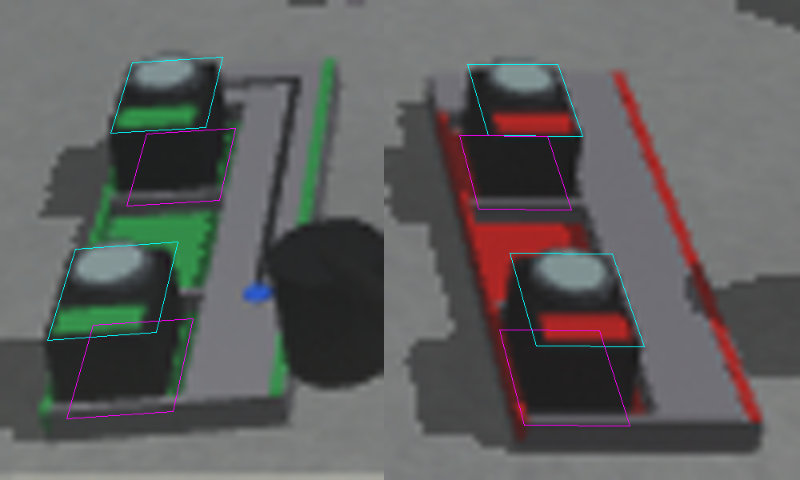

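The module lies flat against the ledge wall, about 5 mm off centre and still within tolerance. It costs little, so I'll recentre it for margin before drawing.

```bash
python3 plan.py .4802 .2475 .24 -.018
```

```text
t 26.0 tcp [ 0.6219 -0.2781  0.2501] Rc [[-0.0, 0.1, -0.99], [0.0, -0.99, -0.1], [-1.0, -0.0, 0.0]] j [ 0.45  0.5  -0.18  1.53  0.09  1.13 -1.21]
[  11.1 -537.4   86.4] [0.122 0.003 0.001]
```

Emit:
apply_moves(commands=[[85,10,-537,86,0.12,0,0],[85,10,-537,86,0.12,0,0],[85,10,-537,86,0.12,0,0],[85,10,-537,86,0.12,0,0],[85,10,-537,86,0.12,0,0],[85,10,-537,86,0.12,0,0],[85,10,-537,86,0.12,0,0],[85,10,-537,86,0.12,0,0],[85,10,-537,86,0.12,0,0],[85,10,-537,86,0.12,0,0],[85,10,-537,86,0.12,0,0],[85,10,-537,86,0.12,0,0],[85,10,-537,86,0.12,0,0],[85,10,-537,86,0.12,0,0],[85,10,-537,86,0.12,0,0],[85,10,-537,86,0.12,0,0]])

```text
clock: 27.6
tcp_pos: [0.4821, 0.2454, 0.2418]
orientation: [-2.212, 0.021, 2.213]
contact_force: [0.8, 0.2, 0.8]
grip_width: 0.0849
```

```bash
python3 plan.py .4802 .2475 .042 -.018
```

```text
t 27.6 tcp [0.4821 0.2454 0.2418] Rc [[-0.0, -0.02, -1.0], [-0.0, -1.0, 0.02], [-1.0, 0.0, 0.0]] j [-0.26  0.29 -0.4   1.86  0.13  1.01 -2.3 ]
[199.8  -2.2   1.9] [-0.001  0.    -0.001]
```

Emit:
apply_moves(commands=[[85,45,-2,2,0,0,0],[85,90,-2,2,0,0,0],[85,135,-2,2,0,0,0],[85,170,-2,2,0,0,0],[85,190,-2,2,0,0,0],[85,199,-2,2,0,0,0],[85,199,-2,2,0,0,0],[30,199,-2,2,0,0,0],[30,199,-2,2,0,0,0],[30,199,-2,2,0,0,0],[30,199,-2,2,0,0,0],[30,199,-2,2,0,0,0],[30,199,-2,2,0,0,0],[30,189,-2,2,0,0,0],[30,185,-2,2,0,0,0],[30,185,-2,2,0,0,0]], force=25)

```text
clock: 29.2
tcp_pos: [0.4801, 0.2489, 0.0579]
orientation: [-2.214, 0.018, 2.212]
contact_force: [0.6, -0.1, -0.7]
grip_width: 0.0417
```

Emit:
apply_moves(commands=[[30,7,0,0,0,0,0],[30,13,0,0,0,0,0],[30,13,0,0,0,0,0],[62,13,0,0,0,0,0],[62,13,0,0,0,0,0],[62,13,0,0,0,0,0],[62,13,0,0,0,0,0],[62,-10,0,0,0,0,0],[70,-50,0,0,0,0,0],[85,-100,0,0,0,0,0],[85,-150,0,0,0,0,0],[85,-190,0,0,0,0,0],[85,-190,0,0,0,0,0],[85,-190,0,0,0,0,0]], force=45)

```text
clock: 30.6
tcp_pos: [0.48, 0.2489, 0.2478]
orientation: [-2.215, 0.017, 2.211]
contact_force: [-0.7, -0.0, -0.3]
grip_width: 0.0847
```

```bash
python3 -c "
from ov import *
d=snap('scene','pics/s10.png')
im=d['pixels'][60:240,110:380,::-1];cv2.imwrite('pics/s10.png',cv2.resize(im,None,fx=2.9,fy=2.9))
# pen grip: detail
im=d['pixels'][140:215,225:275,::-1];cv2.imwrite('pics/p10.png',cv2.resize(im,None,fx=8,fy=8,interpolation=cv2.INTER_CUBIC))
d=grab_frame('top')
for m in modules(d): print(m[0],m[1].round(4),round(m[2],2),m[3],m[4])
im=d['pixels'][175:210,240:285,::-1];cv2.imwrite('pics/q10.png',cv2.resize(im,None,fx=14,fy=14,interpolation=cv2.INTER_CUBIC))
"
```

```text
red [0.6318 0.246 ] -0.02 54 113.33754
red [ 0.3377 -0.1528] -0.66 51 116.52298
green [ 0.6232 -0.2812] 0.11 56 112.77281
green [ 0.5931 -0.2428] -0.8 24 112.56888
green [ 0.4728 -0.2974] 0.09 55 103.19366
green [ 0.4462 -0.2644] -0.22 21 66.79932
```

View pics/s10.png

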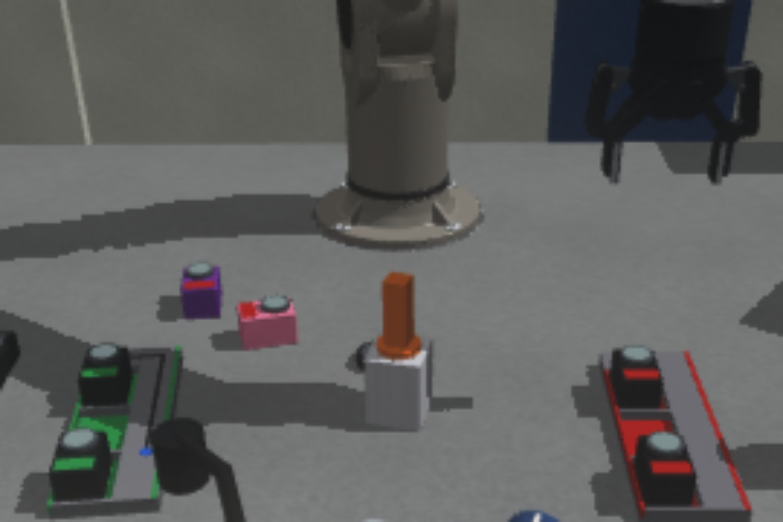

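View pics/q10.png

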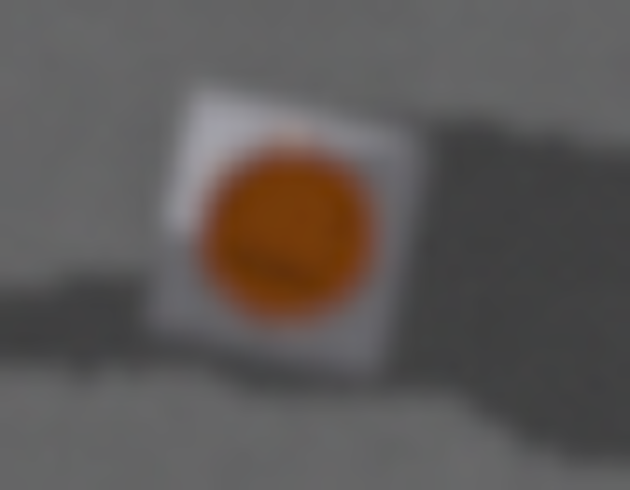

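View pics/p10.png

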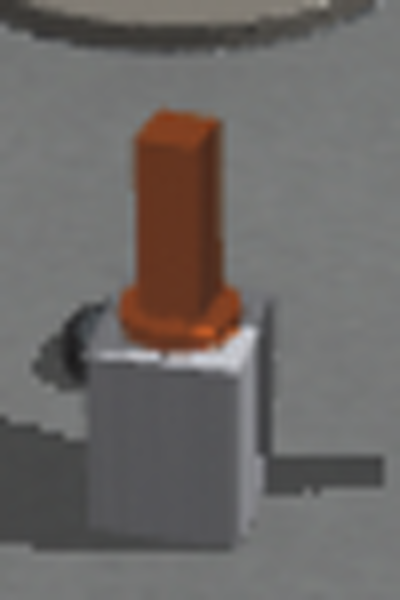

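All four modules are now centred in nests. The pen picture shows the square grip turned slightly, front face 137–203 and side face 203–220 in the crop, so its yaw is about −0.2. Next I'll fit the pen and stand axis.

```bash
cat > penfit.py <<'E'
from ov import *
from scipy.optimize import minimize
a=grab_frame("top");b=grab_frame("scene")
def mask(d):
    hsv=cv2.cvtColor(d["pixels"],cv2.COLOR_RGB2HSV); return cv2.inRange(hsv,(3,150,60),(18,255,255))
def sil(d,x,y,yaw,s=4):
    m=np.zeros((384*s,512*s),np.uint8)
    th=np.linspace(0,6.28,24)
    for pts in ([T((x,y,yaw),(i*.012,j*.012,z)) for i in(-1,1) for j in(-1,1) for z in(.083,.153)],[(x+.022*np.cos(t),y+.022*np.sin(t),z) for t in th for z in(.075,.083)]):
        q=np.array([(proj(d,p)+.5)*s for p in pts]); cv2.fillConvexPoly(m,cv2.convexHull(np.round(q).astype(np.int32)),255)
    return cv2.resize(m,(512,384),interpolation=cv2.INTER_AREA).astype(float)/255
A=mask(a);B=mask(b); 
boxA=(slice(170,215),slice(235,285));boxB=(slice(135,225),slice(225,275))
print((A[boxA]>0).sum(),(B[boxB]>0).sum())
def cost(p,w=(1,1)): return w[0]*np.abs(sil(a,*p)-(A>0))[boxA].sum()+w[1]*np.abs(sil(b,*p)-(B>0))[boxB].sum()
for w in((1,1),(1,0),(0,1)):
    best=min(((cost((x,y,-.2),w),x,y) for x in np.arange(.48,.51,.002) for y in np.arange(0,.02,.002)))
    r1=minimize(cost,[best[1],best[2],-.2],args=(w,),method="Nelder-Mead",options=dict(initial_simplex=[[best[1],best[2],-.2],[best[1]+.003,best[2],-.2],[best[1],best[2]+.003,-.2],[best[1],best[2],-.35]]))
    print(w,r1.x.round(4),r1.fun)
E
python3 penfit.py; python3 plan.py .49 .01 .25 -.2
```

```text
92 296
(1, 1) [0.4933 0.0061 0.0418] 90.89803921568628
(1, 0) [ 0.5    0.006 -0.35 ] 51.325490196078434
(0, 1) [0.495  0.0067 0.004 ] 36.64313725490196
t 30.8 tcp [0.4789 0.2483 0.2453] Rc [[-0.0, -0.02, -1.0], [-0.0, -1.0, 0.02], [-1.0, 0.0, 0.0]] j [-0.25  0.29 -0.41  1.86  0.13  1.02 -2.31]
[ -4.4 238.1 -14.9] [ 0.184  0.003 -0.002]
```

```bash
sed -i 's/(3,150,60),(18,255,255)/(2,110,40),(20,255,255)/' penfit.py; cat >> penfit.py <<'E'
p=r1.x
ims=[]
for d,(x0,y0,x1,y1),q in((a,(240,172,285,217),(.495,.0065,-.2)),(b,(225,140,270,215),(.495,.0065,-.2))):
    s=8;im=cv2.resize(np.ascontiguousarray(d["pixels"][y0:y1,x0:x1,::-1]),None,fx=s,fy=s,interpolation=cv2.INTER_CUBIC)
    for z,h,col in((.153,.012,(255,255,0)),(.083,.012,(255,0,0)),(.075,.028,(255,0,255)),(0,.028,(0,255,0))):
        pts=[(proj(d,T(q,(i*h,j*h,z)))-[x0,y0]+.5)*s for i,j in((1,1),(1,-1),(-1,-1),(-1,1))]; cv2.polylines(im,[np.round(pts).astype(int)],True,col,1)
    ims.append(cv2.copyMakeBorder(im,0,600-im.shape[0],0,0,cv2.BORDER_CONSTANT))
cv2.imwrite("pics/pf.png",np.hstack(ims))
E
python3 penfit.py
```

```text
111 327
(1, 1) [ 0.4958  0.0061 -0.1646] 60.996078431372545
(1, 0) [ 0.4958  0.0054 -0.2932] 32.43529411764706
(0, 1) [ 0.4961  0.006  -0.1084] 26.16470588235294
```

View pics/pf.png

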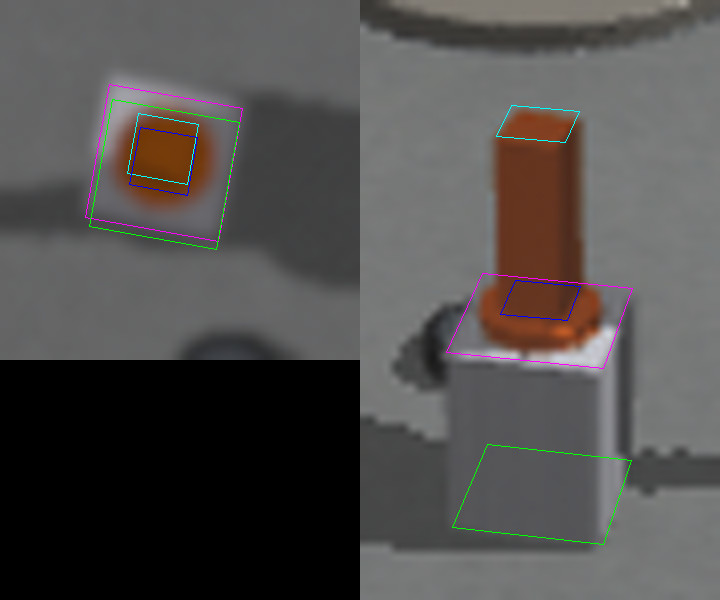

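The overlay at (0.495, 0.0065) with yaw −0.2 matches the pen and stand in both views. I'll use x = 0.496.

```bash
python3 plan.py .496 .006 .25 -.18
```

```text
t 30.9 tcp [0.4792 0.2485 0.2456] Rc [[-0.0, -0.02, -1.0], [-0.0, -1.0, 0.02], [-1.0, 0.0, 0.0]] j [-0.25  0.29 -0.41  1.86  0.13  1.02 -2.31]
[ -4.1 242.2 -20.7] [ 0.164  0.002 -0.001]
```

Emit:
apply_moves(commands=[[85,-4,242,-21,0.16,0,0],[85,-4,242,-21,0.16,0,0],[85,-4,242,-21,0.16,0,0],[85,-4,242,-21,0.16,0,0],[85,-4,242,-21,0.16,0,0],[85,-4,242,-21,0.16,0,0],[85,-4,242,-21,0.16,0,0],[85,-4,242,-21,0.16,0,0],[85,-4,242,-21,0.16,0,0],[85,-4,242,-21,0.16,0,0],[85,-4,242,-21,0.16,0,0]])

```text
clock: 32.0
tcp_pos: [0.4967, 0.0074, 0.2509]
orientation: [-2.13, 0.186, 2.13]
contact_force: [0.1, 0.7, -0.0]
grip_width: 0.0846
```

```bash
python3 -c "
from h import *
d=snap('scene','pics/s11.png')
im=d['pixels'][60:240,150:380,::-1];cv2.imwrite('pics/s11.png',cv2.resize(im,None,fx=3,fy=3))";python3 plan.py .496 .006 .125 -.18
```

```text
t 32.05 tcp [0.4967 0.0072 0.251 ] Rc [[-0.0, -0.17, -0.98], [0.0, -0.98, 0.17], [-1.0, -0.0, 0.0]] j [ 0.09  0.2  -0.26  1.96  0.06  0.99 -1.94]
[126.    1.3   0.5] [0.005 0.    0.   ]
```

View pics/s11.png

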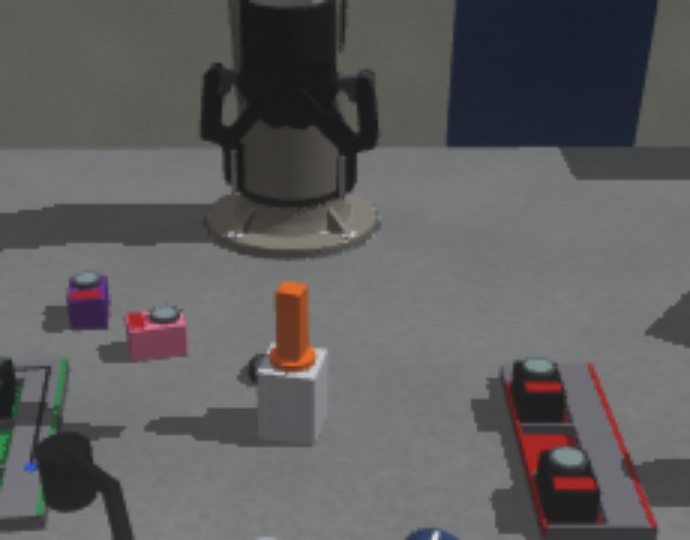

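The gripper is centred over the pen at (292,320) in the crop. I'll descend and grip the flats.

Emit:
apply_moves(commands=[[85,35,1,0,0,0,0],[85,70,1,0,0,0,0],[85,100,1,0,0,0,0],[85,118,1,0,0,0,0],[85,126,1,0,0,0,0],[85,126,1,0,0,0,0],[15,126,1,0,0,0,0],[15,126,1,0,0,0,0],[15,126,1,0,0,0,0],[15,126,1,0,0,0,0],[15,126,1,0,0,0,0],[15,126,1,0,0,0,0],[15,126,1,0,0,0,0],[15,126,1,0,0,0,0],[15,126,1,0,0,0,0]], force=60)

```text
clock: 33.55
tcp_pos: [0.497, 0.0056, 0.1257]
orientation: [-2.13, 0.188, 2.128]
contact_force: [-1.9, -0.4, 6.1]
grip_width: 0.0233
```

```bash
python3 plan.py .496 .006 .245 -.18;python3 -c "
from h import *
print(r.get_obs()['contact_force'],r.get_obs()['grip_width'])
d=snap('scene','pics/s12.png')
im=d['pixels'][100:240,180:320,::-1];cv2.imwrite('pics/s12.png',cv2.resize(im,None,fx=4,fy=4))"
```

```text
t 33.55 tcp [0.497  0.0056 0.1257] Rc [[0.0, -0.18, -0.98], [0.0, -0.98, 0.18], [-1.0, -0.0, -0.0]] j [ 0.06  0.37 -0.24  2.07  0.13  0.72 -2.01]
[-119.3   -0.2    0.9] [ 0.004 -0.001  0.   ]
[-1.92810782 -0.37211118  6.07065254] 0.023253372736926226
```

View pics/s12.png

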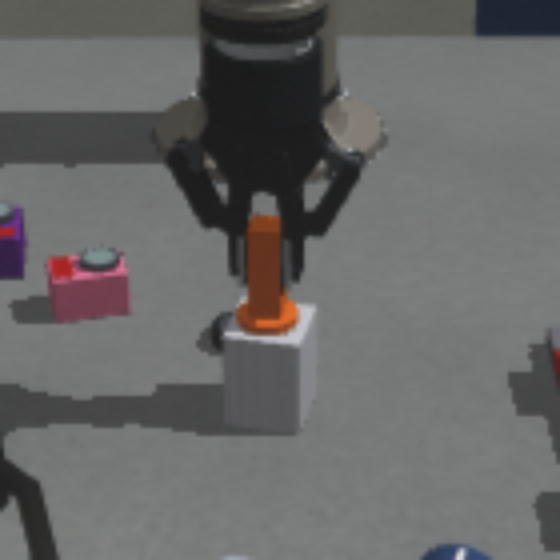

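The pen is gripped by its flats (width 23.3 mm), with the flange on the stand at (267,313). Lifting straight up.

Emit:
apply_moves(commands=[[15,-15,0,0,0,0,0],[15,-35,0,0,0,0,0],[15,-60,0,0,0,0,0],[15,-85,0,0,0,0,0],[15,-110,0,0,0,0,0],[15,-130,0,0,0,0,0],[15,-130,0,0,0,0,0],[15,-130,0,0,0,0,0],[15,-130,0,0,0,0,0]])

```text
clock: 34.5
tcp_pos: [0.4957, 0.0054, 0.2536]
orientation: [-2.127, 0.189, 2.132]
contact_force: [-1.0, -0.2, -1.6]
grip_width: 0.0233
```

```bash
python3 -c "
from h import *
from plan import *
o=r.get_obs(); print(o['contact_force'],o['grip_width'],o['tcp_pos'],o['orientation'])
d=snap('scene','pics/s13.png'); t=o['tcp_pos']
s=5;x0,y0,x1,y1=190,70,310,200
im=cv2.resize(np.ascontiguousarray(d['pixels'][y0:y1,x0:x1,::-1]),None,fx=s,fy=s,interpolation=cv2.INTER_CUBIC)
Rc=R.from_rotvec(o['orientation']).as_matrix()
for k in(.1207,.0427,-.0273):
    q=(proj(d,t+Rc[:,0]*k)-[x0,y0]+.5)*s; cv2.circle(im,tuple(np.round(q).astype(int)),4,(255,255,0),1)
cv2.imwrite('pics/s13.png',im)
print(goal(.4174,-.3155,.2,.107))"
```

```text
[-1.01430776 -0.22023018 -1.60963207] 0.02331825752593484 [0.49569321 0.00536212 0.25360117] [-2.12693439  0.1885732   2.13196695]
(array([ 53.8, 329.6,  20.7]), array([-0.283,  0.003, -0.   ]))
```

View pics/s13.png

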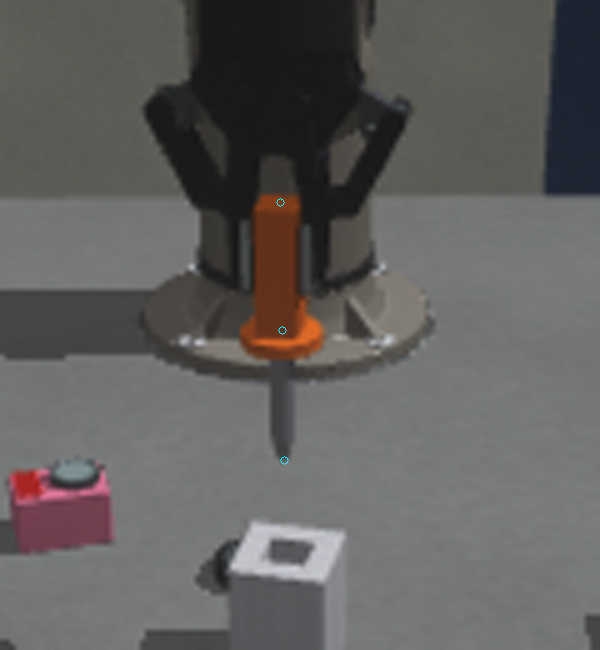

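The projected tip, flange and top points fall right on the pen (tip at (284,460)), so the grasp is straight. Moving over the yellow dot.

Emit:
apply_moves(commands=[[15,24,330,21,-0.283,0,0],[15,24,330,21,-0.283,0,0],[15,24,330,21,-0.283,0,0],[15,24,330,21,-0.283,0,0],[15,24,330,21,-0.283,0,0],[15,24,330,21,-0.283,0,0],[15,24,330,21,-0.283,0,0],[15,24,330,21,-0.283,0,0],[15,24,330,21,-0.283,0,0],[15,24,330,21,-0.283,0,0],[15,24,330,21,-0.283,0,0],[15,24,330,21,-0.283,0,0],[15,24,330,21,-0.283,0,0],[15,24,330,21,-0.283,0,0]])

```text
clock: 35.95
tcp_pos: [0.4183, -0.3153, 0.2311]
orientation: [2.166, 0.117, -2.166]
contact_force: [0.4, -0.2, -1.1]
grip_width: 0.0233
```

```bash
python3 plan.py .4174 -.3155 .150 .107
```

```text
t 35.95 tcp [ 0.4183 -0.3153  0.2311] Rc [[0.0, 0.11, -0.99], [-0.0, -0.99, -0.11], [-1.0, 0.0, -0.0]] j [ 0.58  0.25 -0.06  1.93  0.02  0.96 -0.95]
[81.1  0.1  0.9] [ 0.001 -0.    -0.   ]
```

Emit:
apply_moves(commands=[[15,20,0,1,0,0,0],[15,45,0,1,0,0,0],[15,65,0,1,0,0,0],[15,78,0,1,0,0,0],[15,81,0,1,0,0,0],[15,81,0,1,0,0,0],[15,81,0,1,0,0,0]])

```text
clock: 36.65
tcp_pos: [0.4177, -0.3162, 0.1509]
orientation: [2.168, 0.115, -2.165]
contact_force: [0.0, 0.1, -1.1]
grip_width: 0.0232
```

```bash
cat > tipview.py <<'E'
import sys
from plan import *
o=r.get_obs(); t=o['tcp_pos']; print(o['clock'],o['contact_force'].round(2),o['grip_width'],t.round(4),o['orientation'].round(3))
Rc=R.from_rotvec(o['orientation']).as_matrix(); tip=t+Rc[:,0]*.1207; print("tip",tip.round(4))
c,s_=np.cos(PASS[2]),np.sin(PASS[2]); e=tip[:2]-PASS[:2]; print("tip in carrier",(np.array([c*e[0]+s_*e[1],-s_*e[0]+c*e[1]])*1000).round(1),round(tip[2]*1000,1))
d=grab_frame('scene'); s=7;x0,y0,x1,y1=115,150,215,235
im=cv2.resize(np.ascontiguousarray(d['pixels'][y0:y1,x0:x1,::-1]),None,fx=s,fy=s,interpolation=cv2.INTER_CUBIC)
q=(proj(d,tip)-[x0,y0]+.5)*s; cv2.circle(im,tuple(np.round(q).astype(int)),4,(255,255,0),1)
q=(proj(d,(tip[0],tip[1],.016))-[x0,y0]+.5)*s; cv2.circle(im,tuple(np.round(q).astype(int)),4,(255,0,255),1)
pts=[(proj(d,T(PASS,p))-[x0,y0]+.5)*s for p in((-.114,-.035,.016),(-.114,.03,.016),(.062,.03,.016))]
cv2.polylines(im,[np.round(pts).astype(int)],False,(255,255,255),1)
cv2.imwrite(sys.argv[1],im)
E
python3 tipview.py pics/v1.png
```

```text
36.65 [ 0.05  0.09 -1.06] 0.023171447391574992 [ 0.4177 -0.3162  0.1509] [ 2.168  0.115 -2.165]
tip [ 0.4179 -0.3163  0.0302]
tip in carrier [-113.6  -35.8] 30.2
```

View pics/v1.png

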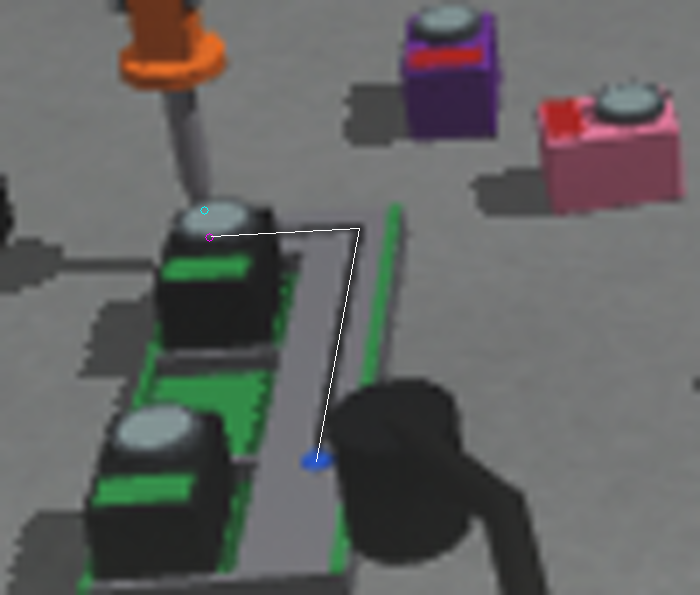

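The tip is about 14 mm above the ledge, directly over the start (projected foot at (209,237)). The white overlay lies on the seam. Now lowering slowly, watching the force.

Emit:
apply_moves(commands=[[15,3,-1,0,0,0,0],[15,6,-1,0,0,0,0],[15,8,-1,0,0,0,0],[15,10,-1,0,0,0,0],[15,11,-1,0,0,0,0],[15,12,-1,0,0,0,0],[15,12,-1,0,0,0,0],[15,12,-1,0,0,0,0],[15,12,-1,0,0,0,0]])

```text
clock: 37.6
tcp_pos: [0.417, -0.3148, 0.1381]
orientation: [2.167, 0.116, -2.166]
contact_force: [0.0, -0.2, -0.5]
grip_width: 0.0233
```

Emit:
apply_moves(commands=[[15,0.5,0,0,0,0,0],[15,1,0,0,0,0,0],[15,1,0,0,0,0,0],[15,1,0,0,0,0,0]])

```text
clock: 38.0
tcp_pos: [0.4169, -0.3148, 0.137]
orientation: [2.167, 0.116, -2.167]
contact_force: [-0.9, -0.0, -1.1]
grip_width: 0.0233
```

```bash
python3 tipview.py pics/v2.png
```

```text
38.0 [-0.92 -0.01 -1.09] 0.02333252734906114 [ 0.4169 -0.3148  0.137 ] [ 2.167  0.116 -2.167]
tip [ 0.4169 -0.3148  0.0163]
tip in carrier [-114.4  -34.3] 16.3
```

View pics/v2.png

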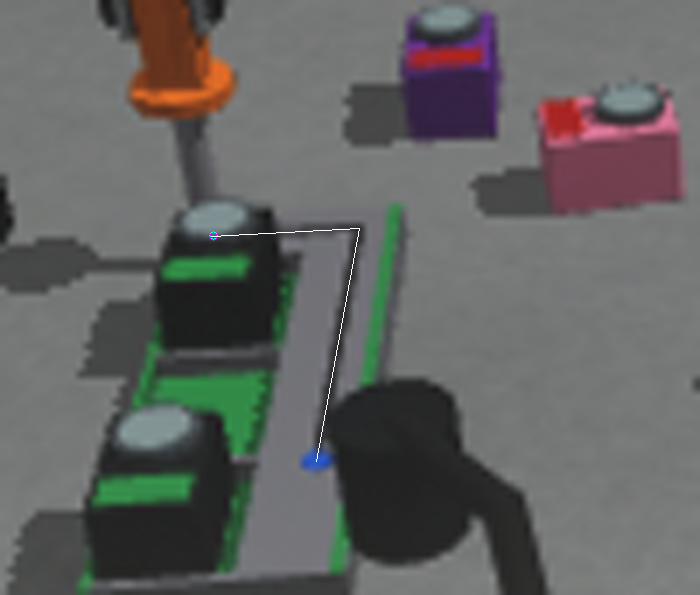

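Emit:
apply_moves(commands=[[15,0.5,0,0,0,0,0],[15,0.7,0,0,0,0,0],[15,0.7,0,0,0,0,0],[15,0.7,0,0,0,0,0]])

```text
clock: 38.45
tcp_pos: [0.4171, -0.3149, 0.1365]
orientation: [2.167, 0.116, -2.166]
contact_force: [-0.8, 1.2, 2.7]
grip_width: 0.0238
```

Emit:
apply_moves(commands=[[15,0.5,0,0,0,0,0],[15,0.5,0,0,0,0,0],[15,0.5,0,0,0,0,0]])

```text
clock: 38.75
tcp_pos: [0.4172, -0.3149, 0.1363]
orientation: [2.167, 0.115, -2.166]
contact_force: [0.0, 0.1, 6.3]
grip_width: 0.0231
```

```bash
python3 tipview.py pics/v3.png
```

```text
38.75 [0.02 0.1  6.27] 0.023060509565944794 [ 0.4172 -0.3149  0.1363] [ 2.167  0.115 -2.166]
tip [ 0.4173 -0.3149  0.0156]
tip in carrier [-114.   -34.4] 15.6
```

Contact at about 6 N, with the tip at (−114, −34.4) in the carrier frame. I'll back off 0.4 mm and draw the first leg at 3 cm/s.

Emit:
apply_moves(commands=[[15,-0.4,-1,0,0,0,0],[15,-0.4,-4,0,0,0,0],[15,-0.4,-7,0,0,0,0],[15,-0.4,-10,0,0,0,0],[15,-0.4,-13,0,0,0,0],[15,-0.4,-16,0,0,0,0],[15,-0.4,-19,0,0,0,0],[15,-0.4,-22,0,0,0,0],[15,-0.4,-25,0,0,0,0],[15,-0.4,-28,0,0,0,0],[15,-0.4,-31,0,0,0,0],[15,-0.4,-33,0,0,0,0],[15,-0.4,-33,0,0,0,0]])

```text
clock: 40.1
tcp_pos: [0.4136, -0.2813, 0.1364]
orientation: [2.167, 0.117, -2.166]
contact_force: [0.8, 0.4, 5.4]
grip_width: 0.0237
```

```bash
python3 tipview.py pics/v4.png
```

```text
40.1 [0.81 0.42 5.43] 0.02369591904033665 [ 0.4136 -0.2813  0.1364] [ 2.167  0.117 -2.166]
tip [ 0.4136 -0.2813  0.0157]
tip in carrier [-114.1   -0.6] 15.7
```

View pics/v4.png

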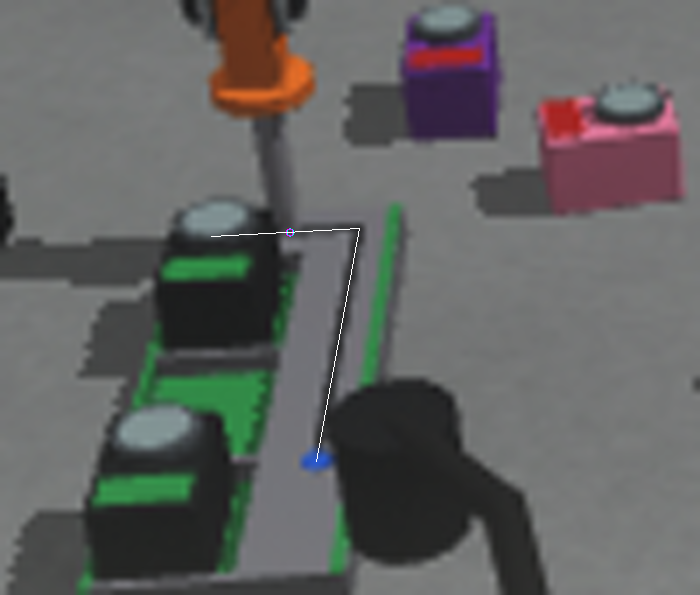

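The tip is on the seam at (288,230), 5 N. On to the corner.

Emit:
apply_moves(commands=[[15,0,-3,0,0,0,0],[15,0,-6,0,0,0,0],[15,0,-9,0,0,0,0],[15,0,-12,0,0,0,0],[15,0,-15,0,0,0,0],[15,0,-18,0,0,0,0],[15,0,-21,0,0,0,0],[15,0,-24,0,0,0,0],[15,0,-27,0,0,0,0],[15,0,-30,0,0,0,0],[15,0,-31,0,0,0,0],[15,0,-31,0,0,0,0]])

```text
clock: 41.35
tcp_pos: [0.4102, -0.2507, 0.1364]
orientation: [2.167, 0.116, -2.166]
contact_force: [0.6, -0.4, 5.5]
grip_width: 0.0234
```

```bash
python3 tipview.py pics/v5.png
```

```text
41.35 [ 0.55 -0.42  5.51] 0.023356455717121735 [ 0.4102 -0.2507  0.1364] [ 2.167  0.116 -2.166]
tip [ 0.4102 -0.2507  0.0157]
tip in carrier [-114.2   30.2] 15.7
```

View pics/v5.png

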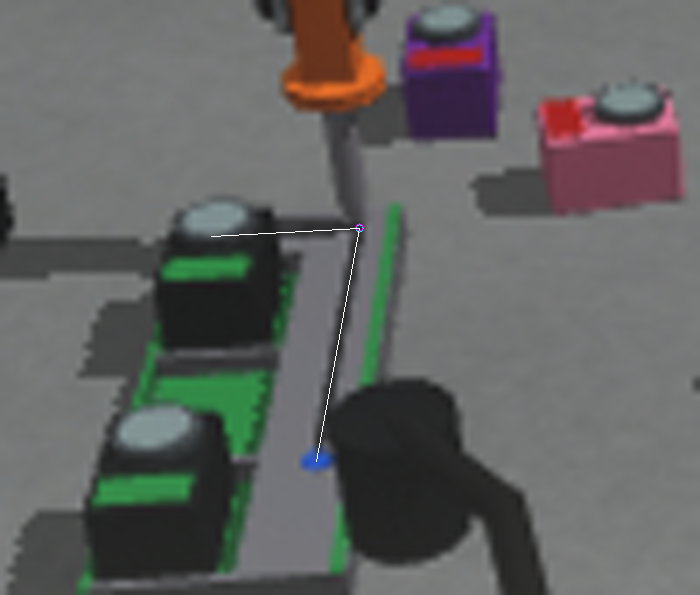

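The tip is at the corner (358,225). Now the second leg, along tool −z.

Emit:
apply_moves(commands=[[15,0,0,-3,0,0,0],[15,0,0,-6,0,0,0],[15,0,0,-9,0,0,0],[15,0,0,-12,0,0,0],[15,0,0,-15,0,0,0],[15,0,0,-18,0,0,0],[15,0,0,-21,0,0,0],[15,0,0,-24,0,0,0],[15,0,0,-27,0,0,0],[15,0,0,-30,0,0,0],[15,0,0,-33,0,0,0],[15,0,0,-36,0,0,0],[15,0,0,-39,0,0,0],[15,0,0,-42,0,0,0],[15,0,0,-44,0,0,0],[15,0,0,-44,0,0,0]])

```text
clock: 43.0
tcp_pos: [0.454, -0.246, 0.1363]
orientation: [2.166, 0.117, -2.167]
contact_force: [-0.3, -0.4, 5.9]
grip_width: 0.0229
```

```bash
python3 tipview.py pics/v6.png
```

```text
43.0 [-0.29 -0.37  5.89] 0.022944868059315882 [ 0.454  -0.246   0.1363] [ 2.166  0.117 -2.167]
tip [ 0.4539 -0.2459  0.0156]
tip in carrier [-70.3  30.2] 15.6
```

View pics/v6.png

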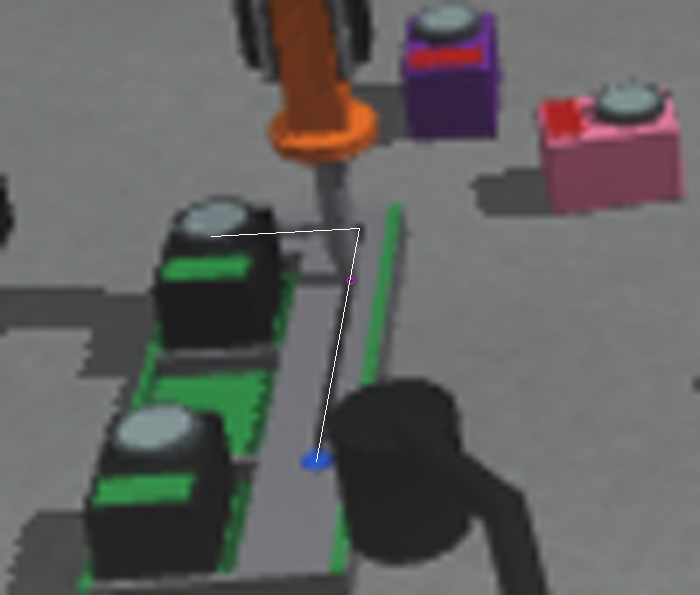

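The tip is at about (345,278), on the seam within about 2 mm. Continuing.

Emit:
apply_moves(commands=[[15,0,0,-3,0,0,0],[15,0,0,-6,0,0,0],[15,0,0,-9,0,0,0],[15,0,0,-12,0,0,0],[15,0,0,-15,0,0,0],[15,0,0,-18,0,0,0],[15,0,0,-21,0,0,0],[15,0,0,-24,0,0,0],[15,0,0,-27,0,0,0],[15,0,0,-30,0,0,0],[15,0,0,-33,0,0,0],[15,0,0,-36,0,0,0],[15,0,0,-39,0,0,0],[15,0,0,-42,0,0,0],[15,0,0,-44,0,0,0],[15,0,0,-44,0,0,0]])

```text
clock: 44.65
tcp_pos: [0.4977, -0.2413, 0.1363]
orientation: [2.166, 0.117, -2.167]
contact_force: [0.2, -0.2, 6.0]
grip_width: 0.0234
```

```bash
python3 tipview.py pics/v7.png
```

```text
44.65 [ 0.17 -0.17  6.04] 0.023394046479135382 [ 0.4977 -0.2413  0.1363] [ 2.166  0.117 -2.167]
tip [ 0.4976 -0.2413  0.0156]
tip in carrier [-26.3  30.2] 15.6
```

View pics/v7.png

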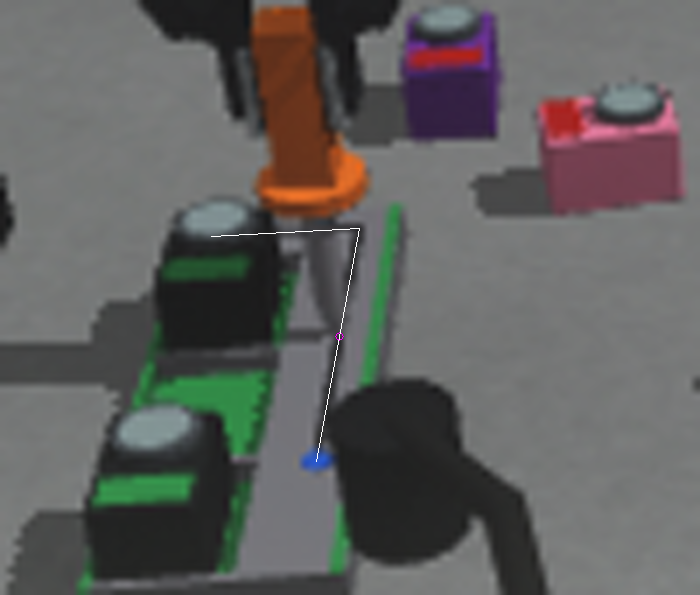

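The tip is on the seam at (337,334), 6 N. Continuing.

Emit:
apply_moves(commands=[[15,0,0,-3,0,0,0],[15,0,0,-6,0,0,0],[15,0,0,-9,0,0,0],[15,0,0,-12,0,0,0],[15,0,0,-15,0,0,0],[15,0,0,-18,0,0,0],[15,0,0,-21,0,0,0],[15,0,0,-24,0,0,0],[15,0,0,-27,0,0,0],[15,0,0,-30,0,0,0],[15,0,0,-33,0,0,0],[15,0,0,-36,0,0,0],[15,0,0,-39,0,0,0],[15,0,0,-42,0,0,0],[15,0,0,-44,0,0,0],[15,0,0,-44,0,0,0]])

```text
clock: 46.3
tcp_pos: [0.5415, -0.2366, 0.1364]
orientation: [2.166, 0.116, -2.167]
contact_force: [-0.8, -0.7, 6.6]
grip_width: 0.0233
```

```bash
python3 tipview.py pics/v8.png
```

```text
46.3 [-0.81 -0.73  6.59] 0.02332255547371121 [ 0.5415 -0.2366  0.1364] [ 2.166  0.116 -2.167]
tip [ 0.5414 -0.2366  0.0157]
tip in carrier [17.8 30.2] 15.7
```

View pics/v8.png

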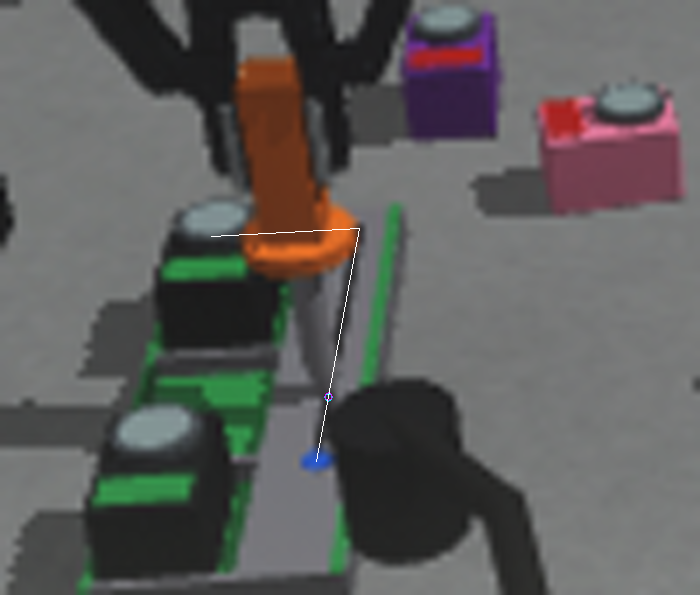

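The tip is at (326,394), on the seam just before the lamp's occlusion. Last stretch to the blue dot.

Emit:
apply_moves(commands=[[15,0,0,-3,0,0,0],[15,0,0,-6,0,0,0],[15,0,0,-9,0,0,0],[15,0,0,-12,0,0,0],[15,0,0,-15,0,0,0],[15,0,0,-18,0,0,0],[15,0,0,-21,0,0,0],[15,0,0,-24,0,0,0],[15,0,0,-27,0,0,0],[15,0,0,-30,0,0,0],[15,0,0,-33,0,0,0],[15,0,0,-36,0,0,0],[15,0,0,-39,0,0,0],[15,0,0,-42,0,0,0],[15,0,0,-44,0,0,0],[15,0,0,-44,0,0,0],[15,0,0,-44,0,0,0]])

```text
clock: 48.05
tcp_pos: [0.5852, -0.2319, 0.1364]
orientation: [2.167, 0.116, -2.167]
contact_force: [-0.3, -0.1, 6.4]
grip_width: 0.0233
```

```bash
python3 tipview.py pics/v9.png; python3 plan.py .4957 .0054 .25 -.18; python3 -c "
from meas import *
for m in modules(): print(m[0],m[1].round(4),round(m[2],2),m[3],m[4])"
```

```text
48.05 [-0.33 -0.11  6.45] 0.02329905353224326 [ 0.5852 -0.2319  0.1364] [ 2.167  0.116 -2.167]
tip [ 0.5852 -0.2318  0.0157]
tip in carrier [61.8 30.2] 15.7
t 48.1 tcp [ 0.5852 -0.2319  0.1364] Rc [[0.0, 0.11, -0.99], [0.0, -0.99, -0.11], [-1.0, -0.0, -0.0]] j [ 0.34  0.53 -0.08  1.76  0.05  0.86 -1.23]
[-113.5 -245.5   63.7] [ 0.287 -0.     0.   ]
red [0.632  0.2458] 0.0 52 111.62378
red [ 0.3377 -0.1528] -0.66 51 114.94746
```

View pics/v9.png

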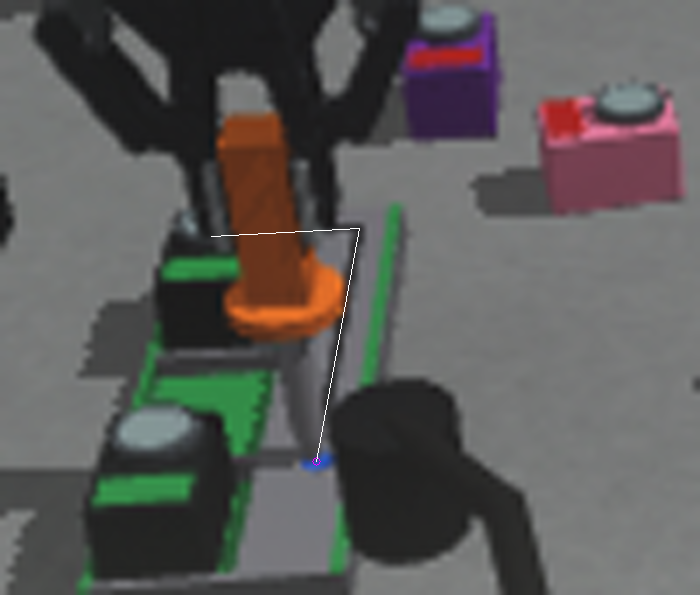

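The tip is on the blue dot (315,460). Lifting gently, then back over the stand.

Emit:
apply_moves(commands=[[15,-3,0,0,0,0,0],[15,-7,0,0,0,0,0],[15,-12,0,0,0,0,0],[15,-20,0,0,0,0,0],[15,-40,0,0,0,0,0],[15,-65,0,0,0,0,0],[15,-95,0,0,0,0,0],[15,-114,0,0,0,0,0],[15,-114,0,0,0,0,0],[15,-114,0,0,0,0,0]])

```text
clock: 49.15
tcp_pos: [0.5849, -0.2323, 0.2502]
orientation: [2.167, 0.116, -2.166]
contact_force: [0.0, 0.1, -1.2]
grip_width: 0.0233
```

Emit:
apply_moves(commands=[[15,0,-246,64,0.287,0,0],[15,0,-246,64,0.287,0,0],[15,0,-246,64,0.287,0,0],[15,0,-246,64,0.287,0,0],[15,0,-246,64,0.287,0,0],[15,0,-246,64,0.287,0,0],[15,0,-246,64,0.287,0,0],[15,0,-246,64,0.287,0,0],[15,0,-246,64,0.287,0,0],[15,0,-246,64,0.287,0,0],[15,0,-246,64,0.287,0,0]])

```text
clock: 50.25
tcp_pos: [0.4955, 0.0044, 0.25]
orientation: [-2.126, 0.194, 2.126]
contact_force: [-0.5, 0.5, -1.7]
grip_width: 0.0233
```

```bash
cat > sv.py <<'E'
import sys
from plan import *
o=r.get_obs(); t=o['tcp_pos']; print(o['clock'],o['contact_force'].round(2),t.round(4))
Rc=R.from_rotvec(o['orientation']).as_matrix(); tip=t+Rc[:,0]*.1207; print("tip",tip.round(4))
d=grab_frame('scene'); s=5;x0,y0,x1,y1=190,90,310,210
im=cv2.resize(np.ascontiguousarray(d['pixels'][y0:y1,x0:x1,::-1]),None,fx=s,fy=s,interpolation=cv2.INTER_CUBIC)
for p in (tip,(tip[0],tip[1],.075)):
    q=(proj(d,p)-[x0,y0]+.5)*s; cv2.circle(im,tuple(np.round(q).astype(int)),4,(255,255,0),1)
q=(.496,.006,-.18)
for h in(.028,.013):
    pts=[(proj(d,T(q,(i*h,j*h,.075)))-[x0,y0]+.5)*s for i,j in((1,1),(1,-1),(-1,-1),(-1,1))]; cv2.polylines(im,[np.round(pts).astype(int)],True,(255,0,255),1)
cv2.imwrite(sys.argv[1],im)
print(goal(.496,.0056,.1257,-.18))
E
python3 sv.py pics/w1.png
```

```text
50.25 [-0.46  0.46 -1.7 ] [0.4955 0.0044 0.25  ]
tip [0.4954 0.0044 0.1293]
(array([124.4,  -1. ,  -0.4]), array([-0.002,  0.   , -0.   ]))
```

View pics/w1.png

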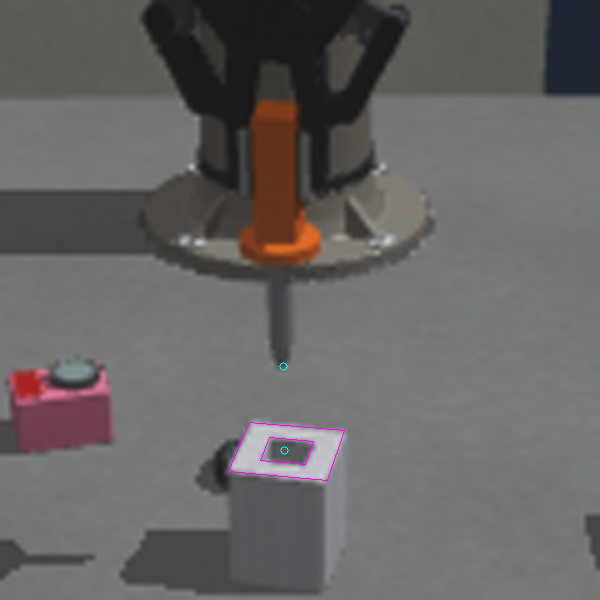

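The tip (283,365) is over the centre of the hole (outline at (287,452)). Lowering slowly.

Emit:
apply_moves(commands=[[15,0,-1.5,-0.5,0,0,0],[15,20,-1.5,-0.5,0,0,0],[15,40,-1.5,-0.5,0,0,0],[15,55,-1.5,-0.5,0,0,0],[15,65,-1.5,-0.5,0,0,0],[15,75,-1.5,-0.5,0,0,0],[15,85,-1.5,-0.5,0,0,0],[15,95,-1.5,-0.5,0,0,0],[15,105,-1.5,-0.5,0,0,0],[15,112,-1.5,-0.5,0,0,0],[15,118,-1.5,-0.5,0,0,0],[15,120,-1.5,-0.5,0,0,0],[15,120,-1.5,-0.5,0,0,0],[15,120,-1.5,-0.5,0,0,0]])

```text
clock: 51.7
tcp_pos: [0.4963, 0.0068, 0.1305]
orientation: [-2.128, 0.192, 2.126]
contact_force: [-0.4, -0.1, -1.0]
grip_width: 0.0233
```

Emit:
apply_moves(commands=[[15,1,0,0,0,0,0],[15,2,0,0,0,0,0],[15,3,0,0,0,0,0],[15,3,0,0,0,0,0]])

```text
clock: 52.1
tcp_pos: [0.496, 0.0067, 0.1271]
orientation: [-2.127, 0.192, 2.127]
contact_force: [0.3, -0.7, -2.0]
grip_width: 0.024
```

```bash
python3 sv.py pics/w2.png
```

```text
52.1 [ 0.29 -0.66 -1.99] [0.496  0.0067 0.1271]
tip [0.496  0.0067 0.0064]
(array([ 1.5,  1.1, -0.2]), array([-0.,  0., -0.]))
```

View pics/w2.png

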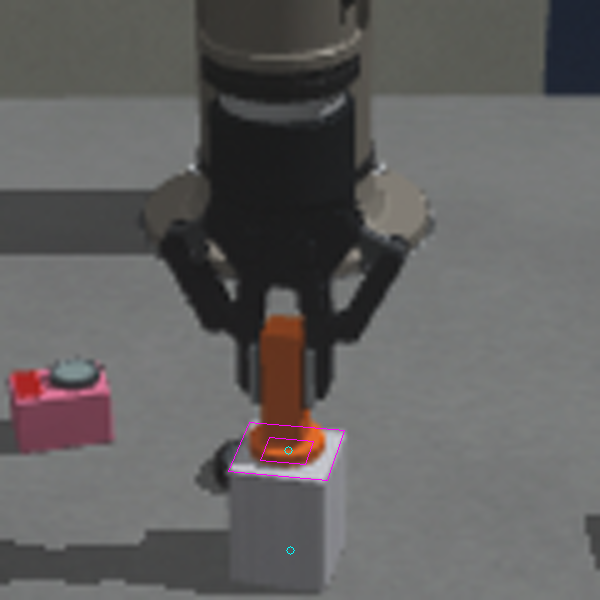

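The pen is in the hole with its flange about 1 mm above the top (287,440). Lowering the rest, releasing and retreating.

Emit:
apply_moves(commands=[[15,0.8,0,0,0,0,0],[15,1,0,0,0,0,0],[15,1,0,0,0,0,0],[40,1,0,0,0,0,0],[60,1,0,0,0,0,0],[70,1,0,0,0,0,0],[70,1,0,0,0,0,0],[70,1,0,0,0,0,0],[75,-20,0,0,0,0,0],[85,-50,0,0,0,0,0],[85,-90,0,0,0,0,0],[85,-130,0,0,0,0,0],[85,-160,0,0,0,0,0],[85,-160,0,0,0,0,0]])

```text
clock: 53.55
tcp_pos: [0.4984, 0.0071, 0.2918]
orientation: [-2.135, 0.191, 2.117]
contact_force: [0.1, -0.7, -0.2]
grip_width: 0.0852
```

```bash
python3 plan.py .45 -.05 .29 0; python3 -c "
from ov import *
d=snap('scene','pics/s20.png')
im=d['pixels'][60:240,110:380,::-1];cv2.imwrite('pics/s20.png',cv2.resize(im,None,fx=2.9,fy=2.9,interpolation=cv2.INTER_CUBIC))
for m in modules(): print(m[0],m[1].round(4),round(m[2],2),m[3],m[4])"
```

```text
t 53.55 tcp [0.4984 0.0071 0.2918] Rc [[0.01, -0.18, -0.98], [0.0, -0.98, 0.18], [-1.0, -0.0, -0.01]] j [-0.    0.15 -0.15  1.91  0.03  1.07 -1.92]
[ 1.3 64.8 37.4] [-0.18  -0.008  0.001]
red [0.632  0.2456] 0.01 52 111.01329
red [ 0.3377 -0.1528] -0.66 51 114.08808
green [ 0.6232 -0.2812] 0.11 56 110.761635
green [ 0.595  -0.2424] -0.8 24 109.339355
green [ 0.4727 -0.2966] 0.06 48 106.4477
```

View pics/s20.png

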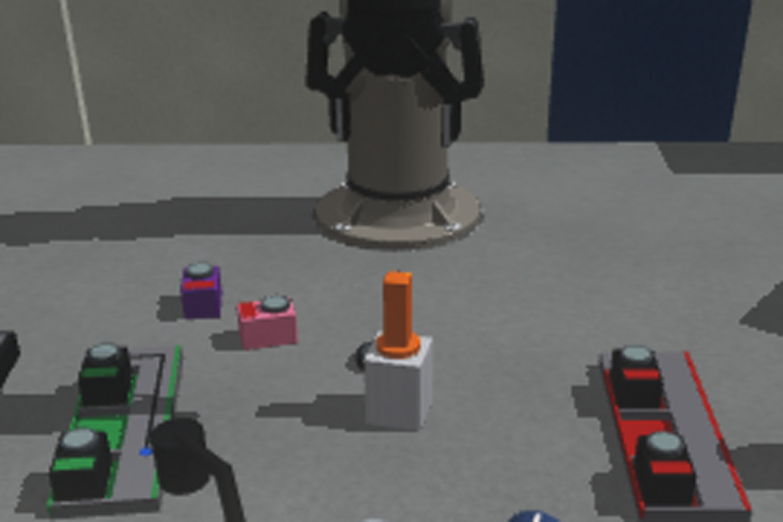

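```bash
python3 -c "
from ov import *
d=grab_frame('top')
im=d['pixels'][125:275,155:375,::-1]; cv2.imwrite('pics/t20.png',cv2.resize(im,None,fx=3.6,fy=3.6,interpolation=cv2.INTER_CUBIC))
d=grab_frame('scene')
im=d['pixels'][150:240,110:380,::-1]; cv2.imwrite('pics/s21.png',cv2.resize(im,None,fx=2.9,fy=2.9,interpolation=cv2.INTER_CUBIC)); print(r.get_obs()['qvel'].round(3))"
```

```text
[-0.001  0.009  0.     0.005  0.002  0.001 -0.   ]
```

View pics/t20.png

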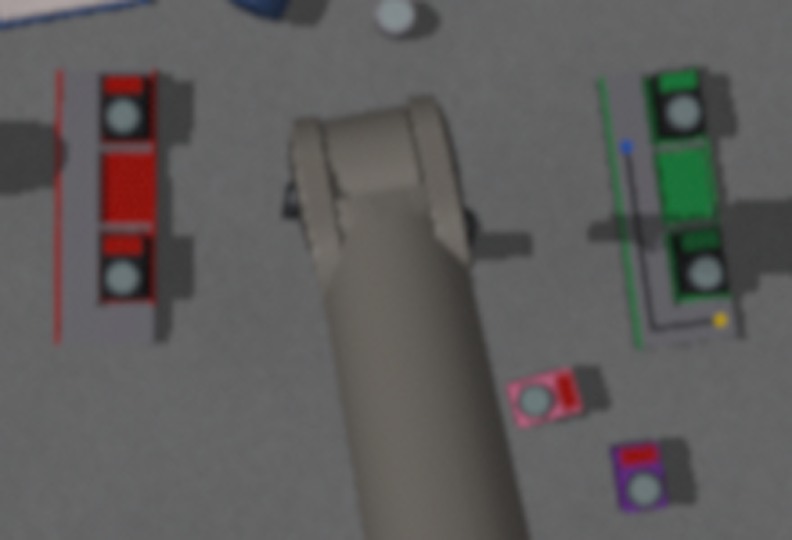

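The top view shows both reds centred in their nests (near at (124,270)) and both greens in theirs. The look-alikes are untouched. Handing in.

```bash
python3 -c "
from bench import r
print(r.hand_in())"
```

```text
the job is handed in; nothing more can be done
None
```

The batch is sorted, logged and handed in at about 54 s. The hand-in gives no verdict, so this rests on my own checks.

- **Sorting:** I found four modules, two red and two green, and set each in the near or far nest of its carrier. I left the pink and purple look-alikes alone.
- **Knocked module:** The near red module had shifted about 6 mm towards the ledge after I placed it, so I recentred it before drawing.
- **Seam:** I drew the pen along the seam at 3 cm/s with about 6 N. The computed tip position was within 1 mm of the seam at every point where I stopped. In the pictures the tip looked up to about 2 mm off.
- **Pen:** It hangs upright in the stand, checked in the scene picture only because the arm hid the stand from the top camera.

In the last pictures all four modules lay flat in their nests, the bystanders in view and the look-alikes had not moved, and the gripper was clear above the pen.

Two checks disagreed or fell short:
- **Pass carrier:** Its nest floors measured about 4 mm in y from where the seam dots put them. The green modules therefore read about 3.5 mm off the nest centres, within the 9 mm allowed.
- **Near red module:** My position script could not separate its tag from the red nest floor after I recentred it, so that one I judged by eye in both cameras.

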